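# Unstack the jars into their spill dishes

## Robot

A 6-joint arm with a two-finger parallel gripper is mounted at the origin on a cart in front of the work surface, level with it; the furniture and walls round the work are solid. World frame = base frame: x ahead of the robot, y to its left, z up, the work surface at z = 0. Lengths are in m, angles in rad, forces in N, time in s.
With the tool pointing down it reaches from about 0.375 to 0.9 m from the base axis. Payload 3.1 kg.
Tool frame: the origin (TCP) lies midway between the tips of the shut fingers; the grasp point (between the pads) lies 19 mm behind it; z points along the fingers, y is the direction in which the jaws open and shut (so a half turn about z gives the same grasp; the last joint's range is limited). The gripper opens to 85 mm and grips with 20 to 120 N. Pads are 22 mm wide; open, the fingers measure 114 mm over their backs; the gripper's body (76 mm by 85 mm) begins 54 mm behind the grasp point. The pads swing forward as they close: fully open they stand 13 mm farther back than shut.
Start: joints at [-0.178, 0.527, 1.433, -0, 1.181, -0.178], TCP at [0.625, 0, 0.231] pointing down, gripper open.
Joint ranges: [-3.08, 3.08], [-0.75, 2.2], [0.22, 2.44], [-1.43, 4.57], [0, 2.65], [-2.85, 2.85]. Speed limits (rad/s): [2.79, 2.79, 3.14, 3.14, 3.14, 3.14].

## Interface

Orientations are given as a unit quaternion [w, x, y, z].
In Python, from workcell import ctrl gives the robot as it stands.
- The arm moves only by the tool move_arm, never from a script. Its argument "plan" is a list of rows, each an object with "claw": the gripper command: -1 is shut, 1 is fully open, values between are in proportion; "translation": the shift along the tool's x, y, z as a fraction of full scale, a list of three; "turn": the turn, a rotation vector about the tool's x, y, z as a fraction of full scale, a list of three. A call has 1 to 5 rows; each row is the pose to reach, as a shift and turn from the pose measured when the call began, along the tool's axes at that moment, turning the shorter way round; what a row does not reach only later rows make up. Full scale, the value 1, is 40 cm for a shift and 180 degrees for a turn. A row lasts 1/12 s, in which the tool goes at most 41.7 mm and 7.16 degrees, less where a joint would pass 70% of its speed; a pose out of reach is approached as far as the arm can. A call with a number of a shift or a turn outside -1 to 1 is refused whole. A call with a gripper value outside its range is refused whole. The fingers move at their own pace and stop on an object; the grip force is fixed at half the most. Time passes only in rows, so rows that repeat a pose let the fingers close. It gives the time, the measured TCP pose, the force and the opening at its end, in the units of the state.
- ctrl.sense(): the state, without advancing time (a new reading comes with each control period).
- ctrl.grab_frame(name): name is "scene" or "side" or "wrist"; returns a dict with "img" (480x640x3 uint8, red, green, blue), "depth" (480x640 float32, m along the optical axis (not along the pixel's ray), 0 where there is no reading), "vertical_fov" (degrees; the focal length in pixels is half the picture's height over the tangent of half this angle, whatever the lens; pixels are square), "cx", "cy" (the principal point, pixels), "R" (3x3) and "t" (3): a world point X has camera coordinates R X + t; the wrist camera has in their place "mount" (4x4, takes a point from camera to tool coordinates, whose origin is the TCP and whose axes are the flange's). Camera axes: x right, y down, z forward; pixel columns grow to the right and rows downward; lengths in m; the calibration is good to about 2 mm. The wrist camera is an equidistant fisheye: a pixel r from the principal point sees the ray r / f radians off the axis. A picture is of the moment at which its call begins: read the wrist's pose just before it.
- ctrl.hand_in(): hands the job in, once; it reports no verdict.
The state is a dict: "clock": time; "q": joint angles; "joint_vel": joint speeds; "joint_torque": joint torques, N m; "tool_pos": TCP position; "ee_rot": TCP orientation; "ft_force": force on the tool from outside, world axes, zero at the start; "ft_torque": the same for the moment, N m; "grip_width": finger opening in m.
Only numpy, scipy, OpenCV 4.12 (cv2) and the standard library are available. Lean on these libraries where they do the work, as an engineer would, in place of code of your own. Each camera call takes 0.05 s, during which the arm holds its last target. There are 200 camera calls.

## Task

Take the pile of three jars apart and stand every one of the four jars in the spill dish of its own size: largest jar in the largest dish, second in the second, third in the third, and the smallest vial in the smallest dish. The largest jar, which stands alone, was put in the second-largest dish by mistake, so it must move over before the second jar can go there. Keep all jars upright throughout and leave each standing flat on its dish's floor.

Things in the scene. Friction and masses are not known exactly. Their poses are not given: they have to be found in the camera images.
- jar_xl: Largest jar, translucent plastic with a white screw lid, round, 57 mm across and 98 mm tall, about 180 g, loose. At the start it stands alone in dish_l, on the dish's floor. Origin: centre of its underside, z up along its axis.
- jar_l: Second-largest jar, squat glass with a broad white screw lid, round, 50 mm across and 66 mm tall, about 100 g, loose. At the start it stands on the worktop and carries jar_m on its lid. The lid is flat and fixed. Origin: centre of its underside, z up along its axis.
- jar_m: Third jar, small glass vial with a black screw cap, round, 32 mm across and 50 mm tall, about 30 g, loose. At the start it stands on the lid of jar_l and carries jar_s on its cap. Origin: centre of its underside, z up along its axis.
- jar_s: Smallest vial, slim clear glass with a white screw cap, round, 22 mm across and 52 mm tall, about 22 g, loose. At the start it stands on top of the pile, on jar_m. Origin: centre of its underside, z up along its axis.
- dish_xl: Largest of four round open grey plastic spill dishes, fixed to the worktop: inside diameter 82 mm, outside 88 mm, rim 10 mm high, floor 3 mm thick. The place of jar_xl. Origin: centre of its underside, z up.
- dish_l: Second-largest of four round open grey plastic spill dishes, fixed to the worktop: inside diameter 66 mm, outside 72 mm, rim 10 mm high, floor 3 mm thick. The place of jar_l. Origin: centre of its underside, z up.
- dish_m: Third of four round open grey plastic spill dishes, fixed to the worktop: inside diameter 50 mm, outside 56 mm, rim 10 mm high, floor 3 mm thick. The place of jar_m. Origin: centre of its underside, z up.
- dish_s: Smallest of four round open grey plastic spill dishes, fixed to the worktop: inside diameter 38 mm, outside 44 mm, rim 10 mm high, floor 3 mm thick. The place of jar_s. Origin: centre of its underside, z up.

How it is judged:
At the end, for the whole second after the job is handed in: Each jar stands upright (within 7 degrees), at rest, inside the dish of its own size, its underside on the dish's floor (less than 4 mm above it), its centre within 14 mm (largest jar), 10 mm (second), 11 mm (third) and 10 mm (smallest) of the dish's centre: anywhere flat inside the rim will do (horizontal distance between jar_xl and dish_xl below 0.014 m and z of jar_xl in the frame of dish_xl between -0.001 and 0.007 m and angle between each of jar_xl, jar_l, jar_m, jar_s's own z axis and vertical below 0.12 rad and linear speed of each of jar_xl, jar_l, jar_m, jar_s below 0.02 m/s and horizontal distance between jar_l and dish_l below 0.01 m and z of jar_l in the frame of dish_l between -0.001 and 0.007 m and horizontal distance between jar_m and dish_m below 0.011 m and z of jar_m in the frame of dish_m between -0.001 and 0.007 m and horizontal distance between jar_s and dish_s below 0.01 m and z of jar_s in the frame of dish_s between -0.001 and 0.007 m); the robot touches nothing.
It fails at once if jar_xl tipped over (more than 35 degrees from upright) (angle between jar_xl's own z axis and vertical above 0.6 rad).
It fails at once if jar_l tipped over (more than 35 degrees from upright) (angle between jar_l's own z axis and vertical above 0.6 rad).
It fails at once if jar_m tipped over (more than 35 degrees from upright) (angle between jar_m's own z axis and vertical above 0.6 rad).
It fails at once if jar_s tipped over (more than 35 degrees from upright) (angle between jar_s's own z axis and vertical above 0.6 rad).
It also fails if it takes over 115 s, if anything falls off the work surface, if the arm or the gripper's body presses on something with over 40 N, if the wrist force passes 120 N, or if a joint passes its speed limit or range.

## Working session

There is one attempt and no reset: what is moved stays moved. The work goes in short steps, Python scripts to look and compute and a tool call to move; the robot and the scene stay as the last step left them, time stands still between calls to the robot, and variables do not carry over. Pictures are saved under pics/ and viewed, about 12 in all and at most 16, crops included, and the job is handed in when it is done.

Besides the shell and the picture viewer there is one more tool, called after ">>>" as name(argument=value, ...) on one line, values as JSON. move_arm: Moves the arm, as the interface text tells. Its arguments: {"type":"object","properties":{"plan":{"type":"array"}},"required":["plan"]}

```bash
mkdir -p pics; ls
python3 - <<'E'
from workcell import ctrl
import cv2,numpy as np
s=ctrl.sense(); print(s)
for n in ["scene","side"]:
    f=ctrl.grab_frame(n); cv2.imwrite(f"pics/{n}0.png",f["img"][:,:,::-1]); print(n,f["vertical_fov"],f["cx"],f["cy"],f["R"],f["t"],(f["depth"]>0).mean())
    np.save(f"pics/{n}0d.npy",f["depth"])
E
```

```text
pics
{'clock': 0.0, 'q': array([-1.78484118e-01,  5.28452657e-01,  1.43389395e+00,  1.14067110e-05,
        1.18140416e+00, -1.78498874e-01]), 'joint_vel': array([-1.51476572e-04,  1.38561150e-04, -2.38064672e-03, -2.21464023e-03,
       -7.09373756e-04, -7.07365922e-05]), 'joint_torque': array([ 2.50220628e-04, -4.42344439e+01, -1.78024775e+01, -2.06930472e-04,
        8.36740597e-03,  2.24214921e-05]), 'tool_pos': array([6.24288278e-01, 1.70969175e-04, 2.30344579e-01]), 'ee_rot': array([-8.89360980e-04,  7.07102687e-01,  7.07110052e-01, -6.11084328e-04]), 'ft_force': array([-0.15274633,  0.39069434, -0.36148566]), 'ft_torque': array([-0.03622777,  0.02343741, -0.0255795 ]), 'grip_width': 0.08536820911218618}
scene 46.026232053681596 312.06931428994125 249.57872565718597 [[ 0.46503493 -0.88512366 -0.01728062]
 [-0.45084228 -0.21997878 -0.86507258]
 [ 0.76189484  0.4100798  -0.50134899]] [-0.22232411  0.30782194  0.85050385] 0.9958821614583333
side 55.38479887155624 317.6717722202133 235.00281826541925 [[ 0.98631021 -0.16331755  0.02279357]
 [-0.0614088  -0.49205924 -0.86839315]
 [ 0.15303963  0.85510531 -0.49535219]] [-0.46545803  0.10561406  1.14632626] 0.995986328125
```

View pics/scene0.png

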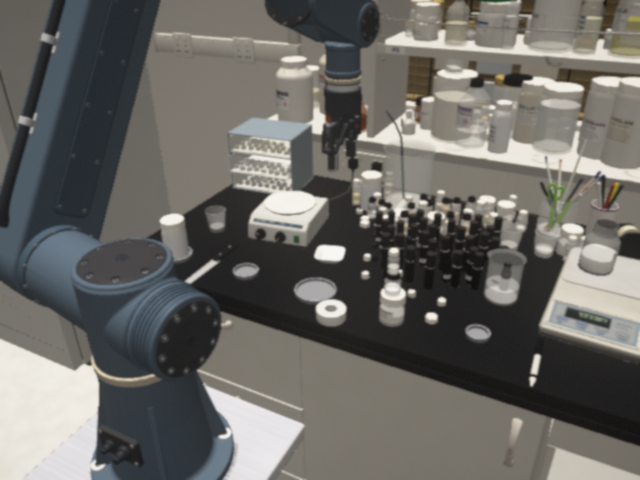

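View pics/side0.png

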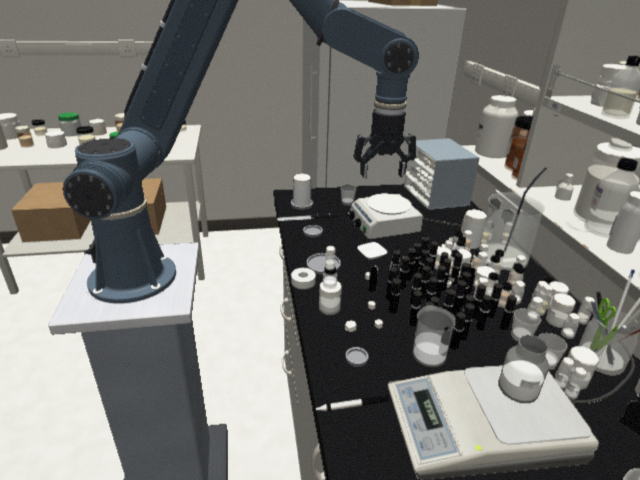

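Scene view: jar_xl in dish_l is at about (173,238), a dish at (245,270), the largest dish at (315,290), the pile at (392,300) and the smallest dish at (477,332). Side view has the matching items at (302,190), (313,231), (322,262), (330,290) and (357,356). Next I turn these into positions with rays and depth.

```bash
cat > h.py <<'E'
from workcell import ctrl
import cv2,numpy as np
def cam(name):
    f=ctrl.grab_frame(name); f["f"]=240/np.tan(np.radians(f["vertical_fov"]/2)); return f
def cloud(f):
    v,u=np.mgrid[:480,:640]; d=f["depth"]
    P=np.stack([(u-f["cx"])/f["f"]*d,(v-f["cy"])/f["f"]*d,d],-1)
    return (P-f["t"])@f["R"]
def ray(f,uv,z):
    d=np.array([(uv[0]-f["cx"])/f["f"],(uv[1]-f["cy"])/f["f"],1])@f["R"]; o=-f["t"]@f["R"]
    return o+d*(z-o[2])/d[2]
def proj(f,X):
    c=f["R"]@X+f["t"]; return f["f"]*c[:2]/c[2]+[f["cx"],f["cy"]]
def circ(p):
    A=np.c_[2*p,np.ones(len(p))]; s=np.linalg.lstsq(A,(p**2).sum(1),rcond=None)[0]
    return s[:2],np.sqrt(s[2]+s[0]**2+s[1]**2)
E
python3 - <<'E'
from h import *
seeds={"scene":[(173,238),(245,270),(315,290),(392,300),(477,332)],"side":[(302,195),(313,231),(322,262),(330,290),(357,356)]}
for n,ss in seeds.items():
    f=cam(n); C=cloud(f); g=cv2.cvtColor(f["img"],cv2.COLOR_RGB2GRAY)
    _,lab=cv2.connectedComponents((g>55).astype(np.uint8))
    for s in ss:
        w=lab[s[1]-4:s[1]+5,s[0]-4:s[0]+5]; w=w[w>0]
        l=np.bincount(w).argmax() if len(w) else 0
        m=(lab==l); p=C[m&(f["depth"]>0)]; m8=m.astype(np.uint8)
        c=max(cv2.findContours(m8,0,2)[0],key=len)[:,0,:]
        W=np.array([ray(f,x,0.010)[:2] for x in c]); cc,r=circ(W)
        print(n,s,ray(f,s,0.005).round(3),"n",m.sum(),"bb",cv2.boundingRect(c),"rimfit",cc.round(4),r.round(4),"depth ctr",np.median(p,0).round(3),p.min(0).round(3),p.max(0).round(3))
        if s in(ss[0],ss[3]):
            for a in np.arange(0,.18,.01):
                q=p[(p[:,2]>=a)&(p[:,2]<a+.01)]
                if len(q)>6: print("   z",a.round(2),len(q),q[:,:2].min(0).round(3),q[:,:2].max(0).round(3))
E
```

```text
scene (173, 238) [0.531 0.424 0.005] n 167552 bb (0, 0, 640, 480) rimfit [2.4837 0.9628] 2.2153 depth ctr [1.02 0.07 0.16] [-0.128 -0.619 -0.919] [1.491 1.708 0.607]
   z 0.0 2536 [-0.128 -0.612] [1.416 1.277]
   z 0.01 2269 [-0.087 -0.619] [1.417 1.271]
   z 0.02 2563 [-0.074 -0.619] [1.414 1.269]
   z 0.03 3321 [-0.073 -0.618] [1.416 1.263]
   z 0.04 4862 [-0.072 -0.616] [1.418 1.259]
   z 0.05 5519 [-0.071 -0.612] [1.415 1.253]
   z 0.06 5880 [-0.063 -0.609] [1.412 1.255]
   z 0.07 4274 [-0.062 -0.606] [1.416 1.245]
   z 0.08 3298 [-0.061 -0.593] [1.416 1.249]
   z 0.09 2745 [-0.059 -0.591] [1.419 1.253]
   z 0.1 2039 [-0.075 -0.589] [1.418 1.25 ]
   z 0.11 2077 [-0.075 -0.585] [1.416 1.256]
   z 0.12 2278 [-0.065 -0.584] [1.452 1.25 ]
   z 0.13 4505 [-0.065 -0.582] [1.45  1.242]
   z 0.14 4291 [-0.065 -0.58 ] [1.491 1.249]
   z 0.15 2757 [-0.064 -0.575] [1.415 1.262]
   z 0.16 2866 [-0.065 -0.572] [1.415 1.245]
   z 0.17 2852 [-0.063 -0.57 ] [1.415 1.254]
scene (245, 270) [0.484 0.176 0.005] n 398 bb (232, 262, 28, 18) rimfit [0.4764 0.1711] 0.0344 depth ctr [0.485 0.175 0.003] [
[... 2803 characters left out ...]
.443 -0.213] [ 0.488 -0.18 ]
   z 0.06 144 [ 0.444 -0.213] [ 0.49  -0.171]
   z 0.07 50 [ 0.45  -0.204] [ 0.48  -0.189]
   z 0.08 55 [ 0.45  -0.205] [ 0.479 -0.189]
   z 0.09 70 [ 0.45  -0.203] [ 0.48  -0.182]
   z 0.1 12 [ 0.452 -0.201] [ 0.476 -0.183]
   z 0.11 27 [ 0.452 -0.197] [ 0.474 -0.185]
   z 0.12 37 [ 0.454 -0.198] [ 0.473 -0.186]
   z 0.13 41 [ 0.454 -0.197] [ 0.474 -0.187]
   z 0.14 44 [ 0.453 -0.198] [ 0.474 -0.184]
   z 0.15 43 [ 0.455 -0.196] [ 0.473 -0.177]
   z 0.16 19 [ 0.455 -0.193] [ 0.471 -0.178]
side (357, 356) [ 0.494 -0.35   0.005] n 374 bb (345, 346, 24, 21) rimfit [ 0.4915 -0.3542] 0.025 depth ctr [ 0.494 -0.348  0.003] [ 0.47  -0.377 -0.003] [ 0.52  -0.315  0.012]
```

Run:
```python
from h import *
bx={"xl":(.43,.55,.37,.48,.03,.095),"l":(.42,.51,-.23,-.14,.012,.06),"m":(.42,.51,-.23,-.14,.072,.112),"s":(.42,.51,-.23,-.14,.122,.165),
"dxl":(.43,.535,-.055,.05,.007,.013),"dl":(.43,.55,.37,.48,.006,.013),"dm":(.44,.53,.13,.22,.006,.013),"ds":(.46,.53,-.39,-.31,.006,.013)}
top=np.zeros((480,760),np.float32)
A=[]
for n in ("scene","side"):
    f=cam(n);C=cloud(f).reshape(-1,3);A.append(C)
    for k,b in bx.items():
        p=C[(C[:,0]>b[0])&(C[:,0]<b[1])&(C[:,1]>b[2])&(C[:,1]<b[3])&(C[:,2]>b[4])&(C[:,2]<b[5])]
        if len(p)<8: print(n,k,len(p));continue
        c,r=circ(p[:,:2]); print(n,k,len(p),"fit",c.round(3),r.round(3),"lo",np.percentile(p,1,0).round(3),"hi",np.percentile(p,99,0).round(3))
C=np.vstack(A); C=C[(C[:,2]>.006)&(C[:,2]<.3)&(C[:,0]>.3)&(C[:,0]<.75)]
# height map: 800px = y .55..-.45
C=C[np.argsort(C[:,2])]; im=np.zeros((380,800,3),np.uint8)
u=((.55-C[:,1])*800).astype(int); v=((.75-C[:,0])*800).astype(int); ok=(u>1)&(u<798)&(v>1)&(v<378)
col=cv2.applyColorMap(np.clip(C[:,2]*1500,0,255).astype(np.uint8)[:,None],cv2.COLORMAP_JET)[:,0]
for a,b,c in zip(u[ok],v[ok],col[ok]): im[b-1:b+2,a-1:a+2]=c
for i in range(10): cv2.putText(im,f"y{.5-i*.1:.1f}",(40+i*80,376),0,.35,(255,255,255)); cv2.line(im,(40+i*80,0),(40+i*80,360),(60,60,60))
for x in (.4,.5,.6,.7): cv2.line(im,(0,int((.75-x)*800)),(799,int((.75-x)*800)),(60,60,60))
cv2.imwrite("pics/top.png",im)
```

```text
scene xl 47 fit [0.454 0.376] 0.006 lo [0.446 0.37  0.043] hi [0.457 0.385 0.093]
scene l 496 fit [ 0.464 -0.186] 0.022 lo [ 0.44  -0.21   0.012] hi [ 0.469 -0.165  0.06 ]
scene m 297 fit [ 0.461 -0.185] 0.012 lo [ 0.447 -0.2    0.072] hi [ 0.469 -0.171  0.112]
scene s 243 fit [ 0.46  -0.184] 0.008 lo [ 0.45  -0.194  0.123] hi [ 0.468 -0.174  0.163]
scene dxl 177 fit [ 0.482 -0.006] 0.043 lo [ 0.437 -0.051  0.007] hi [0.525 0.038 0.012]
scene dl 0
scene dm 108 fit [0.481 0.172] 0.027 lo [0.453 0.144 0.006] hi [0.51  0.202 0.012]
scene ds 141 fit [ 0.489 -0.351] 0.021 lo [ 0.466 -0.373  0.006] hi [ 0.512 -0.329  0.012]
side xl 2
side l 368 fit [ 0.467 -0.188] 0.023 lo [ 0.443 -0.213  0.012] hi [ 0.489 -0.186  0.059]
side m 220 fit [ 0.465 -0.189] 0.012 lo [ 0.45  -0.203  0.072] hi [ 0.479 -0.185  0.111]
side s 176 fit [ 0.464 -0.188] 0.008 lo [ 0.454 -0.197  0.122] hi [ 0.473 -0.179  0.162]
side dxl 64 fit [ 0.484 -0.009] 0.043 lo [ 0.441 -0.052  0.007] hi [0.527 0.035 0.01 ]
side dl 4
side dm 55 fit [0.484 0.169] 0.027 lo [0.456 0.141 0.006] hi [0.51  0.197 0.011]
side ds 119 fit [ 0.492 -0.353] 0.021 lo [ 0.471 -0.375  0.006] hi [ 0.514 -0.332  0.011]
```

View pics/top.png

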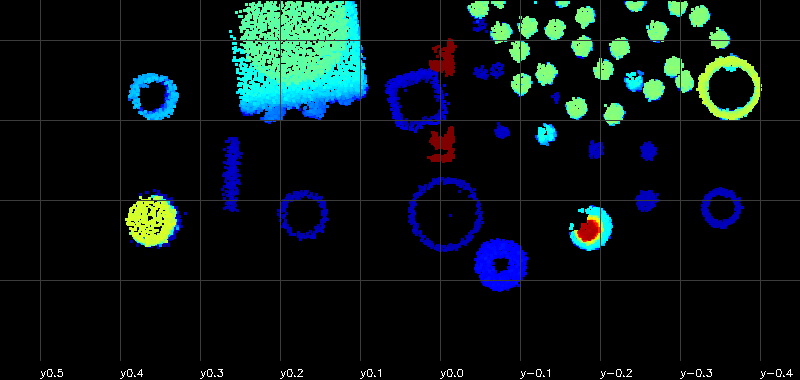

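Run:
```python
from h import *
for n in ("scene","side"):
    f=cam(n);C=cloud(f).reshape(-1,3)
    p=C[(C[:,0]>.43)&(C[:,0]<.53)&(C[:,1]>.31)&(C[:,1]<.41)]
    for a,b in ((.006,.013),(.02,.06),(.06,.095),(.098,.106)):
        q=p[(p[:,2]>a)&(p[:,2]<b)]; c,r=circ(q[:,:2]); print(n,a,len(q),c.round(3),r.round(3),q.mean(0).round(3),np.percentile(q,1,0).round(3),np.percentile(q,99,0).round(3))
```

```text
scene 0.006 78 [0.475 0.355] 0.026 [0.467 0.34  0.009] [0.444 0.327 0.006] [0.508 0.355 0.013]
scene 0.02 316 [0.472 0.362] 0.025 [0.46  0.347 0.042] [0.444 0.334 0.02 ] [0.489 0.379 0.06 ]
scene 0.06 333 [0.473 0.363] 0.025 [0.46  0.35  0.077] [0.445 0.335 0.06 ] [0.489 0.382 0.094]
scene 0.098 147 [0.473 0.363] 0.02 [0.474 0.362 0.099] [0.448 0.338 0.098] [0.499 0.389 0.102]
side 0.006 68 [0.476 0.361] 0.031 [0.474 0.343 0.009] [0.441 0.324 0.006] [0.511 0.379 0.013]
side 0.02 195 [0.476 0.36 ] 0.026 [0.474 0.341 0.04 ] [0.448 0.33  0.021] [0.504 0.363 0.059]
side 0.06 176 [0.477 0.362] 0.026 [0.474 0.343 0.077] [0.448 0.333 0.06 ] [0.504 0.365 0.095]
side 0.098 54 [0.477 0.36 ] 0.022 [0.475 0.36  0.099] [0.452 0.333 0.098] [0.502 0.39  0.101]
```

>>> move_arm(plan=[{"claw":1,"translation":[0.1,-0.05,0],"turn":[0,0,0]},{"claw":1,"translation":[0.2,-0.1,0],"turn":[0,0,0]},{"claw":1,"translation":[0.3,-0.16,0],"turn":[0,0,0]},{"claw":1,"translation":[0.4,-0.22,0],"turn":[0,0,0]},{"claw":1,"translation":[0.5,-0.28,0],"turn":[0,0,0]}])

```text
clock: 0.82
tool_pos: [0.5227, 0.1833, 0.2313]
ee_rot: [-0.0, 0.707, 0.707, 0.0]
ft_force: [0.1, 0.4, 0.3]
grip_width: 0.0855
```

>>> move_arm(plan=[{"claw":1,"translation":[0.1,-0.03,0],"turn":[0,0,0]},{"claw":1,"translation":[0.2,-0.06,0],"turn":[0,0,0]},{"claw":1,"translation":[0.3,-0.09,0],"turn":[0,0,0]},{"claw":1,"translation":[0.445,-0.12,0],"turn":[0,0,0]},{"claw":1,"translation":[0.445,-0.12,0],"turn":[0,0,0]}])

```text
clock: 1.23
tool_pos: [0.4731, 0.3658, 0.2317]
ee_rot: [-0.001, 0.706, 0.708, 0.001]
ft_force: [-0.1, -0.3, -0.1]
grip_width: 0.0852
```

>>> move_arm(plan=[{"claw":1,"translation":[0,0,0],"turn":[0,0,0]}])

```text
clock: 1.32
tool_pos: [0.4719, 0.3697, 0.2318]
ee_rot: [-0.001, 0.704, 0.71, 0.002]
ft_force: [-0.7, 0.1, -0.7]
grip_width: 0.0856
```

Run:
```python
from h import *
s=ctrl.sense(); f=cam("wrist"); cv2.imwrite("pics/w1.png",f["img"][:,:,::-1]); print(s["tool_pos"],f["mount"],f["f"],f["cx"],f["cy"],f["vertical_fov"])
```

```text
[0.47186051 0.3696691  0.23180986] [[-2.15458208e-03 -9.46141069e-01 -3.23747487e-01  8.27981092e-02]
 [ 9.99997663e-01 -2.09573954e-03 -5.30388061e-04  6.80296901e-04]
 [-1.76668483e-04 -3.23747874e-01  9.46143373e-01 -1.41945197e-01]
 [ 0.00000000e+00  0.00000000e+00  0.00000000e+00  1.00000000e+00]] 371.64829954431775 319.9754328918081 241.77077891004456 65.70646984690485
```

View pics/w1.png

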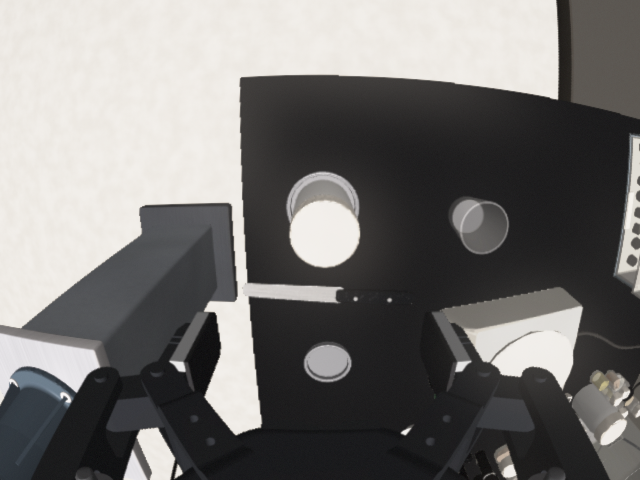

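Wrist view: jar_xl's white lid is at (325,233), its dish behind it at (323,203), and dish_m at (328,362). I cast the lid and dish circles by fisheye rays.

```bash
cat >> h.py <<'E'
from scipy.spatial.transform import Rotation as Ro
def wray(f,s,uv,z):
    uv=np.atleast_2d(uv).astype(float)-[f["cx"],f["cy"]]; r=np.linalg.norm(uv,axis=1)+1e-9; th=r/f["f"]
    d=np.c_[uv/r[:,None]*np.sin(th)[:,None],np.cos(th)]
    q=s["ee_rot"]; T=Ro.from_quat([q[1],q[2],q[3],q[0]]).as_matrix(); M=f["mount"]
    o=T@M[:3,3]+s["tool_pos"]; d=d@M[:3,:3].T@T.T
    return o+d*((z-o[2])/d[:,2])[:,None]
def look(name=None):
    s=ctrl.sense(); f=cam("wrist")
    if name: cv2.imwrite(f"pics/{name}.png",f["img"][:,:,::-1])
    return s,f
def blob(f,s,seed,lo,hi,z):
    """grey-range component at seed -> contour circle on plane z"""
    g=cv2.cvtColor(f["img"],cv2.COLOR_RGB2GRAY); m=cv2.inRange(g,lo,hi)
    l=cv2.connectedComponents(m)[1]; w=l[seed[1]-3:seed[1]+4,seed[0]-3:seed[0]+4]; w=w[w>0]
    if not len(w): return None
    c=max(cv2.findContours((l==np.bincount(w).argmax()).astype(np.uint8),0,1)[0],key=len)[:,0]
    h=cv2.convexHull(c)[:,0]; W=wray(f,s,h,z)[:,:2]; (x,y),r=cv2.minEnclosingCircle((W*1000).astype(np.float32)); cc,rr=circ(W)
    return cc.round(4),rr.round(4),"minenc",round(x/1000,4),round(y/1000,4),round(r/1000,4)
E
python3 - <<'E'
from h import *
s,f=look(); print(s["tool_pos"],s["ee_rot"])
print("lid",blob(f,s,(325,233),225,255,.101)); print("lid",blob(f,s,(325,233),235,255,.101)); print("dm",blob(f,s,(328,362),60,255,.010))
E
```

```text
[0.47194942 0.36832433 0.23171231] [-0.00095482  0.70463664  0.70956617  0.00146628]
lid (array([0.4758, 0.366 ]), np.float64(0.0263), 'minenc', 0.4759, 0.366, 0.0265)
lid (array([0.4759, 0.3661]), np.float64(0.0259), 'minenc', 0.4759, 0.3661, 0.0262)
dm (array([0.4825, 0.1744]), np.float64(0.0304), 'minenc', 0.4828, 0.1747, 0.0314)
```

>>> move_arm(plan=[{"claw":1,"translation":[-0.011,0.009,0.08],"turn":[0,0,0]},{"claw":1,"translation":[-0.011,0.009,0.16],"turn":[0,0,0]},{"claw":1,"translation":[-0.011,0.009,0.22],"turn":[0,0,0]},{"claw":1,"translation":[-0.011,0.009,0.26],"turn":[0,0,0]},{"claw":1,"translation":[-0.011,0.009,0.26],"turn":[0,0,0]}])

```text
clock: 1.83
tool_pos: [0.4744, 0.3589, 0.1239]
ee_rot: [-0.002, 0.706, 0.708, -0.003]
ft_force: [-0.5, -0.6, -0.7]
grip_width: 0.0854
```

>>> move_arm(plan=[{"claw":1,"translation":[0,0,0],"turn":[0,0,0]},{"claw":1,"translation":[0,0,0],"turn":[0,0,0]}])

```text
clock: 2.0
tool_pos: [0.4751, 0.3575, 0.1243]
ee_rot: [-0.002, 0.707, 0.707, -0.004]
ft_force: [-0.4, 0.1, -0.2]
grip_width: 0.0855
```

```bash
cat >> h.py <<'E'
def go(x,y,z,yaw=0):
    s=ctrl.sense(); q=s["ee_rot"]; T=Ro.from_quat([q[1],q[2],q[3],q[0]])
    G=Ro.from_euler("z",yaw,degrees=True)*Ro.from_quat([2**-.5,2**-.5,0,0])
    print("now",s["tool_pos"].round(4),"t",(T.inv().apply(np.array([x,y,z])-s["tool_pos"])/.4).round(3),"turn",((T.inv()*G).as_rotvec()/np.pi).round(4),"grip",s["grip_width"].round(4),"clk",s["clock"])
E
python3 - <<'E'
from h import *
go(.4755,.363,.050)
E
```

```text
Traceback (most recent call last):
  File "h.py", line 39, in go
    print("now",s["tool_pos"].round(4),"t",(T.inv().apply(np.array([x,y,z])-s["tool_pos"])/.4).round(3),"turn",((T.inv()*G).as_rotvec()/np.pi).round(4),"grip",s["grip_width"].round(4),"clk",s["clock"])
                                                                                                                                                               ^^^^^^^^^^^^^^^^^^^^^
AttributeError: 'float' object has no attribute 'round'
```

```bash
sed -i 's/s\["grip_width"\].round(4)/s["grip_width"]/' h.py
python3 - <<'E'
from h import *
go(.4755,.363,.050)
E
```

```text
now [0.4751 0.3575 0.1243] t [0.014 0.002 0.186] turn [-0.0023  0.0009  0.0003] grip 0.08549498389247757 clk 2.0
```

>>> move_arm(plan=[{"claw":1,"translation":[0.014,0.002,0.06],"turn":[-0.002,0.001,0]},{"claw":1,"translation":[0.014,0.002,0.12],"turn":[-0.002,0.001,0]},{"claw":1,"translation":[0.014,0.002,0.17],"turn":[-0.002,0.001,0]},{"claw":1,"translation":[0.014,0.002,0.186],"turn":[-0.002,0.001,0]},{"claw":1,"translation":[0.014,0.002,0.186],"turn":[-0.002,0.001,0]}])

```text
clock: 2.42
tool_pos: [0.4752, 0.3624, 0.0495]
ee_rot: [-0.001, 0.707, 0.707, -0.001]
ft_force: [0.2, -0.0, -0.2]
grip_width: 0.0854
```

>>> move_arm(plan=[{"claw":-1,"translation":[0,0,0],"turn":[0,0,0]},{"claw":-1,"translation":[0,0,0],"turn":[0,0,0]},{"claw":-1,"translation":[0,0,0],"turn":[0,0,0]},{"claw":-1,"translation":[0,0,0],"turn":[0,0,0]},{"claw":-1,"translation":[0,0,0],"turn":[0,0,0]}])

```text
clock: 2.83
tool_pos: [0.4759, 0.3629, 0.0515]
ee_rot: [-0.0, 0.707, 0.707, 0.0]
ft_force: [-1.6, -0.1, 6.2]
grip_width: 0.0535
```

>>> move_arm(plan=[{"claw":-1,"translation":[0,0,0],"turn":[0,0,0]},{"claw":-1,"translation":[0,0,0],"turn":[0,0,0]},{"claw":-1,"translation":[0,0,0],"turn":[0,0,0]},{"claw":-1,"translation":[0,0,0],"turn":[0,0,0]}])

```text
clock: 3.17
tool_pos: [0.476, 0.3629, 0.0516]
ee_rot: [-0.0, 0.707, 0.707, 0.0]
ft_force: [-0.3, -0.0, 0.7]
grip_width: 0.0532
```

Run:
```python
from h import *
go(.483,-.0055,.050)
```

```text
now [0.476  0.3629 0.0516] t [-0.921  0.017  0.003] turn [ 0.0001 -0.0003  0.0002] grip 0.05318024638798484 clk 3.1667
```

>>> move_arm(plan=[{"claw":-1,"translation":[0,0,-0.05],"turn":[0,0,0]},{"claw":-1,"translation":[0,0.002,-0.1],"turn":[0,0,0]},{"claw":-1,"translation":[-0.05,0.004,-0.14],"turn":[0,0,0]},{"claw":-1,"translation":[-0.12,0.006,-0.15],"turn":[0,0,0]},{"claw":-1,"translation":[-0.2,0.008,-0.15],"turn":[0,0,0]}])

```text
clock: 3.58
tool_pos: [0.4804, 0.2836, 0.113]
ee_rot: [0.001, 0.706, 0.708, 0.003]
ft_force: [0.4, -0.2, -3.2]
grip_width: 0.0534
```

>>> move_arm(plan=[{"claw":-1,"translation":[-0.08,0.002,0],"turn":[0,0,0]},{"claw":-1,"translation":[-0.16,0.004,0],"turn":[0,0,0]},{"claw":-1,"translation":[-0.24,0.006,0],"turn":[0,0,0]},{"claw":-1,"translation":[-0.32,0.008,0],"turn":[0,0,0]},{"claw":-1,"translation":[-0.4,0.01,0],"turn":[0,0,0]}])

```text
clock: 4.0
tool_pos: [0.4846, 0.1221, 0.1125]
ee_rot: [0.001, 0.706, 0.708, 0.002]
ft_force: [1.1, -1.0, -1.7]
grip_width: 0.0535
```

>>> move_arm(plan=[{"claw":-1,"translation":[-0.07,0.0,0],"turn":[0,0,0]},{"claw":-1,"translation":[-0.14,0.0,0],"turn":[0,0,0]},{"claw":-1,"translation":[-0.18,0.0,0],"turn":[0,0,0]},{"claw":-1,"translation":[-0.2,0,0],"turn":[0,0,0]},{"claw":-1,"translation":[-0.2,0,0],"turn":[0,0,0]}])

```text
clock: 4.42
tool_pos: [0.4852, 0.0407, 0.1123]
ee_rot: [0.001, 0.707, 0.707, 0.002]
ft_force: [0.3, 0.2, -2.4]
grip_width: 0.0533
```

Run:
```python
from h import *
go(.483,-.0055,.110)
s,f=look("w2"); print(s["tool_pos"],s["ft_force"])
f=cam("side");C=cloud(f).reshape(-1,3)
for b in ((.42,.56,.30,.42,.006,.013),):
    p=C[(C[:,0]>b[0])&(C[:,0]<b[1])&(C[:,1]>b[2])&(C[:,1]<b[3])&(C[:,2]>b[4])&(C[:,2]<b[5])]; c,r=circ(p[:,:2]);print("dl",c,r,len(p))
```

```text
now [0.4852 0.0407 0.1123] t [-0.115 -0.006  0.005] turn [ 0.0014 -0.0007  0.0002] grip 0.05334559322296594 clk 4.4167
[0.48523447 0.04066425 0.11225076] [ 0.25920162  0.23492687 -2.42004962]
dl [0.47658033 0.36119881] 0.03502990471041465 36
```

View pics/w2.png

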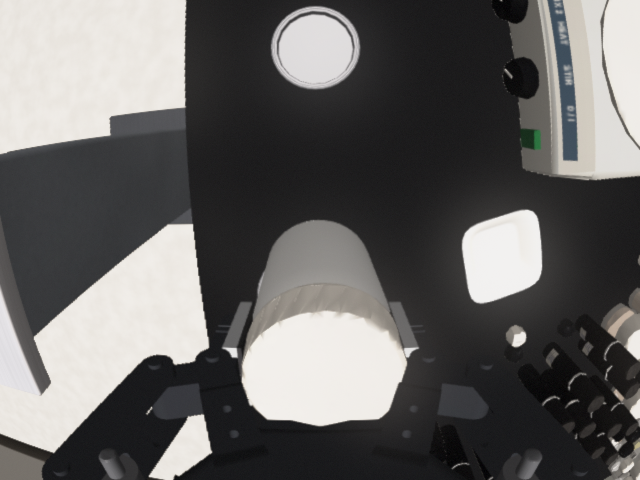

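Held jar upright at (320,365); dish_m is visible at (315,47). dish_l measured at (0.477, 0.361). Next I centre over dish_xl and lower.

>>> move_arm(plan=[{"claw":-1,"translation":[-0.06,-0.003,0],"turn":[0.001,-0.001,0]},{"claw":-1,"translation":[-0.1,-0.006,0],"turn":[0.001,-0.001,0]},{"claw":-1,"translation":[-0.116,-0.006,0],"turn":[0.001,-0.001,0]},{"claw":-1,"translation":[-0.116,-0.006,0.03],"turn":[0.001,-0.001,0]},{"claw":-1,"translation":[-0.116,-0.006,0.06],"turn":[0.001,-0.001,0]}])

```text
clock: 4.93
tool_pos: [0.4835, -0.0031, 0.0884]
ee_rot: [0.001, 0.706, 0.708, 0.001]
ft_force: [0.0, 0.1, -1.9]
grip_width: 0.0536
```

>>> move_arm(plan=[{"claw":-1,"translation":[0,0,0],"turn":[0,0,0]}])

```text
clock: 5.02
tool_pos: [0.4821, -0.0017, 0.087]
ee_rot: [-0.001, 0.706, 0.709, 0.0]
ft_force: [-0.5, 0.3, -2.8]
grip_width: 0.0533
```

Run:
```python
from h import *
go(.483,-.0065,.053)
```

```text
now [ 0.4821 -0.0017  0.087 ] t [-0.012  0.002  0.085] turn [-0.0002 -0.0003  0.0013] grip 0.053297437283655456 clk 5.0167
```

>>> move_arm(plan=[{"claw":-1,"translation":[-0.012,0.002,0.03],"turn":[0,0,0.001]},{"claw":-1,"translation":[-0.012,0.002,0.06],"turn":[0,0,0.001]},{"claw":-1,"translation":[-0.012,0.002,0.075],"turn":[0,0,0.001]},{"claw":-1,"translation":[-0.012,0.002,0.086],"turn":[0,0,0.001]},{"claw":-1,"translation":[-0.012,0.002,0.087],"turn":[0,0,0.001]}])

```text
clock: 5.43
tool_pos: [0.4828, -0.0057, 0.0518]
ee_rot: [-0.001, 0.707, 0.708, -0.0]
ft_force: [-0.2, -0.1, -1.2]
grip_width: 0.0536
```

>>> move_arm(plan=[{"claw":-1,"translation":[0,0,0],"turn":[0,0,0]},{"claw":-1,"translation":[0,0,0.001],"turn":[0,0,0]}])

```text
clock: 5.6
tool_pos: [0.4831, -0.0055, 0.0519]
ee_rot: [-0.001, 0.706, 0.708, 0.0]
ft_force: [-0.7, 0.5, -2.4]
grip_width: 0.0533
```

>>> move_arm(plan=[{"claw":-1,"translation":[0,0,0.002],"turn":[0,0,0]},{"claw":-1,"translation":[0,0,0.003],"turn":[0,0,0]},{"claw":-1,"translation":[0,0,0.003],"turn":[0,0,0]}])

```text
clock: 5.85
tool_pos: [0.4834, -0.0054, 0.0516]
ee_rot: [-0.0, 0.706, 0.708, 0.001]
ft_force: [-1.3, 1.0, 4.2]
grip_width: 0.0535
```

>>> move_arm(plan=[{"claw":1,"translation":[0,0,0],"turn":[0,0,0]},{"claw":1,"translation":[0,0,0],"turn":[0,0,0]},{"claw":1,"translation":[0,0,0],"turn":[0,0,0]},{"claw":1,"translation":[0,0,0],"turn":[0,0,0]},{"claw":1,"translation":[0,0,0],"turn":[0,0,0]}])

```text
clock: 6.27
tool_pos: [0.4835, -0.0055, 0.0515]
ee_rot: [-0.0, 0.706, 0.708, 0.001]
ft_force: [0.1, -0.1, 0.4]
grip_width: 0.0857
```

Run:
```python
from h import *
go(.464,-.187,.23)
```

```text
now [ 0.4835 -0.0055  0.0515] t [-0.453 -0.049 -0.447] turn [ 0.0002 -0.0003  0.0007] grip 0.08571589304054454 clk 6.2667
```

>>> move_arm(plan=[{"claw":1,"translation":[0,0,-0.1],"turn":[0,0,0]},{"claw":1,"translation":[0,0,-0.2],"turn":[0,0,0]},{"claw":1,"translation":[0,0,-0.3],"turn":[0,0,0]},{"claw":1,"translation":[0,0,-0.4],"turn":[0,0,0]},{"claw":1,"translation":[-0.04,0,-0.5],"turn":[0,0,0]}])

```text
clock: 6.68
tool_pos: [0.4823, -0.0194, 0.252]
ee_rot: [-0.001, 0.706, 0.709, 0.001]
ft_force: [1.3, -0.0, -0.4]
grip_width: 0.0852
```

>>> move_arm(plan=[{"claw":1,"translation":[-0.08,-0.01,-0.01],"turn":[0,0,0]},{"claw":1,"translation":[-0.16,-0.02,-0.01],"turn":[0,0,0]},{"claw":1,"translation":[-0.24,-0.03,-0.01],"turn":[0,0,0]},{"claw":1,"translation":[-0.32,-0.04,-0.01],"turn":[0,0,0]},{"claw":1,"translation":[-0.38,-0.05,-0.01],"turn":[0,0,0]}])

```text
clock: 7.1
tool_pos: [0.4627, -0.1738, 0.2558]
ee_rot: [-0.0, 0.706, 0.708, 0.001]
ft_force: [0.4, -0.1, -0.3]
grip_width: 0.0851
```

Run:
```python
from h import *
go(.464,-.187,.25)
s,f=look("w3"); print(s["tool_pos"],s["ft_force"])
```

```text
now [ 0.4627 -0.1738  0.2558] t [-0.033  0.003  0.015] turn [ 0.0001 -0.0004  0.0011] grip 0.08512090571614206 clk 7.1
[ 0.46269276 -0.17384334  0.25582237] [ 0.44595835 -0.10300292 -0.27143241]
```

View pics/w3.png

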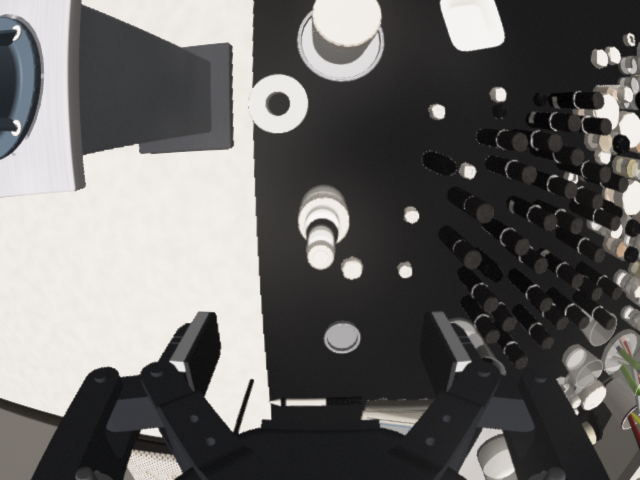

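Wrist view: jar_s's cap is at (320,257), jar_l's lid at (325,218) and dish_s at (342,337). jar_xl stands in dish_xl at the top (345,20).

Run:
```python
from h import *
s,f=look()
for lo in (215,230,240): print("s",lo,blob(f,s,(320,258),lo,255,.168))
print("centre ray s",wray(f,s,(320,257),.168)); print("ds",blob(f,s,(342,337),60,255,.010)); print("l",wray(f,s,[(299,218),(349,218)],.066))
go(.464,-.187,.23)
f=cam("side");C=cloud(f).reshape(-1,3)
p=C[(C[:,0]>.42)&(C[:,0]<.54)&(C[:,1]>-.06)&(C[:,1]<.06)]
for a,b in ((.006,.013),(.03,.095)):
  q=p[(p[:,2]>a)&(p[:,2]<b)];print(circ(q[:,:2]),np.percentile(q,1,0),np.percentile(q,99,0))
```

```text
s 215 (array([ 0.4634, -0.1799]), np.float64(0.008), 'minenc', 0.4633, -0.1799, 0.0082)
s 230 (array([ 0.4633, -0.1799]), np.float64(0.0077), 'minenc', 0.4631, -0.1798, 0.008)
s 240 (array([ 0.4632, -0.1805]), np.float64(0.0043), 'minenc', 0.4632, -0.1806, 0.0045)
centre ray s [[ 0.46343628 -0.18435164  0.168     ]]
ds (array([ 0.4906, -0.349 ]), np.float64(0.0241), 'minenc', 0.4908, -0.3487, 0.025)
l [[ 0.44406476 -0.1855378   0.066     ]
 [ 0.49036109 -0.185565    0.066     ]]
now [ 0.4629 -0.1751  0.2556] t [-0.03   0.003  0.064] turn [ 0.0001 -0.0002 -0.0001] grip 0.0853543169903149 clk 7.2
(array([ 0.48618112, -0.00746195]), np.float64(0.03897234607739594)) [ 0.44123137 -0.05208306  0.00609399] [0.52770471 0.02458833 0.01242742]
(array([ 0.48373625, -0.00660998]), np.float64(0.02592608694819611)) [ 0.45603478 -0.03514335  0.03080904] [0.51070493 0.00062102 0.09474494]
```

>>> move_arm(plan=[{"claw":0,"translation":[-0.028,0.002,0.06],"turn":[0,0,0]},{"claw":0,"translation":[-0.028,0.002,0.12],"turn":[0,0,0]},{"claw":0,"translation":[-0.028,0.002,0.16],"turn":[0,0,0]},{"claw":0,"translation":[-0.028,0.002,0.16],"turn":[0,0,0]},{"claw":0,"translation":[-0.028,0.002,0.16],"turn":[0,0,0]}])

```text
clock: 7.67
tool_pos: [0.4628, -0.1826, 0.1907]
ee_rot: [-0.003, 0.706, 0.708, 0.001]
ft_force: [-0.3, 0.4, 1.1]
grip_width: 0.0429
```

Run:
```python
from h import *
go(.4635,-.186,.127)
```

```text
now [ 0.4628 -0.1826  0.1907] t [-0.009  0.002  0.159] turn [-0.001  -0.0015  0.0006] grip 0.04287537978079357 clk 7.6667
```

>>> move_arm(plan=[{"claw":0,"translation":[-0.009,0.002,0.0],"turn":[-0.001,-0.001,0]},{"claw":0,"translation":[-0.009,0.002,0.06],"turn":[-0.001,-0.001,0]},{"claw":0,"translation":[-0.009,0.002,0.12],"turn":[-0.001,-0.001,0]},{"claw":0,"translation":[-0.009,0.002,0.159],"turn":[-0.001,-0.001,0]},{"claw":0,"translation":[-0.009,0.002,0.159],"turn":[-0.001,-0.001,0]}])

```text
clock: 8.08
tool_pos: [0.4627, -0.185, 0.1258]
ee_rot: [-0.002, 0.706, 0.708, 0.0]
ft_force: [-1.1, 1.1, -0.4]
grip_width: 0.0427
```

>>> move_arm(plan=[{"claw":0,"translation":[0,0,0],"turn":[0,0,0]},{"claw":-0.3,"translation":[0,0,0],"turn":[0,0,0]},{"claw":-1,"translation":[0,0,0],"turn":[0,0,0]},{"claw":-1,"translation":[0,0,0],"turn":[0,0,0]},{"claw":-1,"translation":[0,0,0],"turn":[0,0,0]}])

```text
clock: 8.5
tool_pos: [0.4638, -0.1857, 0.1275]
ee_rot: [-0.0, 0.706, 0.708, 0.001]
ft_force: [-0.1, -0.3, 7.7]
grip_width: 0.019
```

>>> move_arm(plan=[{"claw":-1,"translation":[0,0,0],"turn":[0,0,0]},{"claw":-1,"translation":[0,0,0],"turn":[0,0,0]},{"claw":-1,"translation":[0,0,0],"turn":[0,0,0]}])

```text
clock: 8.75
tool_pos: [0.4639, -0.1857, 0.1278]
ee_rot: [-0.0, 0.706, 0.708, 0.001]
ft_force: [-0.3, 0.2, -0.2]
grip_width: 0.0193
```

Run:
```python
from h import *
go(.491,-.351,.20)
s,f=look("w4")
a=f["img"][150:480,150:500]
f=cam("side"); b=f["img"][200:330,250:400]; b=cv2.resize(b,None,fx=330/130,fy=330/130)
cv2.imwrite("pics/c4.png",np.hstack([a,b])[:,:,::-1])
```

```text
now [ 0.4639 -0.1857  0.1278] t [-0.413  0.067 -0.181] turn [ 0.0003 -0.0003  0.0008] grip 0.019279742213514854 clk 8.75
```

View pics/c4.png

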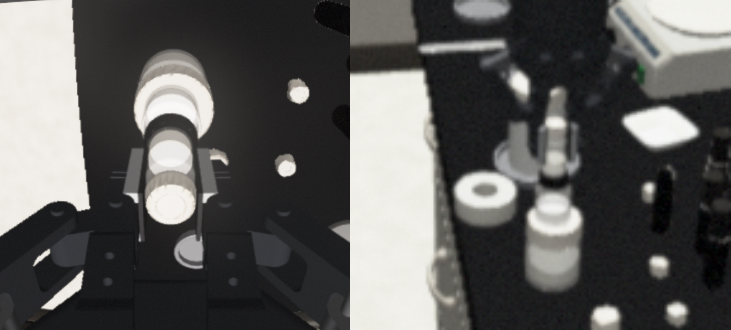

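Left: jar_s is gripped between the pads at (170,200) in the crop. Right: the pile is still straight, with the tape roll at (485,195). I lift it clear and carry it to dish_s.

>>> move_arm(plan=[{"claw":-1,"translation":[0,0,-0.02],"turn":[0,0,0]},{"claw":-1,"translation":[0,0,-0.06],"turn":[0,0,0]},{"claw":-1,"translation":[0,0,-0.11],"turn":[0,0,0]},{"claw":-1,"translation":[-0.04,0.007,-0.13],"turn":[0,0,0]},{"claw":-1,"translation":[-0.1,0.015,-0.13],"turn":[0,0,0]}])

```text
clock: 9.27
tool_pos: [0.4703, -0.2248, 0.1819]
ee_rot: [0.001, 0.705, 0.709, 0.001]
ft_force: [0.5, -1.0, -0.6]
grip_width: 0.0196
```

>>> move_arm(plan=[{"claw":-1,"translation":[-0.08,0.013,0],"turn":[0,0,0]},{"claw":-1,"translation":[-0.16,0.026,0],"turn":[0,0,0]},{"claw":-1,"translation":[-0.23,0.04,0],"turn":[0,0,0]},{"claw":-1,"translation":[-0.29,0.05,0],"turn":[0,0,0]},{"claw":-1,"translation":[-0.3,0.05,0.0],"turn":[0,0,0]}])

```text
clock: 9.68
tool_pos: [0.4921, -0.3498, 0.1826]
ee_rot: [0.003, 0.706, 0.708, 0.001]
ft_force: [0.8, -0.3, 0.2]
grip_width: 0.0192
```

>>> move_arm(plan=[{"claw":-1,"translation":[0,0,0],"turn":[0,0,0]},{"claw":-1,"translation":[0,0,0],"turn":[0,0,0]}])

```text
clock: 9.85
tool_pos: [0.4917, -0.3497, 0.1825]
ee_rot: [0.003, 0.707, 0.708, 0.001]
ft_force: [0.3, 0.2, -0.5]
grip_width: 0.0193
```

Run:
```python
from h import *
go(.491,-.351,.06)
s,f=look("w5"); print(blob(f,s,(320,390),60,255,.01))
```

```text
now [ 0.4917 -0.3497  0.1825] t [-0.002 -0.003  0.306] turn [0.0016 0.0011 0.0005] grip 0.01934713145572558 clk 9.85
None
```

>>> move_arm(plan=[{"claw":-1,"translation":[-0.002,-0.003,0.07],"turn":[0.002,0.001,0]},{"claw":-1,"translation":[-0.002,-0.003,0.15],"turn":[0.002,0.001,0]},{"claw":-1,"translation":[-0.002,-0.003,0.23],"turn":[0.002,0.001,0]},{"claw":-1,"translation":[-0.002,-0.003,0.3],"turn":[0.002,0.001,0]},{"claw":-1,"translation":[-0.002,-0.003,0.306],"turn":[0.002,0.001,0]}])

```text
clock: 10.32
tool_pos: [0.4879, -0.3453, 0.0554]
ee_rot: [-0.007, 0.706, 0.708, -0.0]
ft_force: [-0.4, -0.2, -0.4]
grip_width: 0.0194
```

>>> move_arm(plan=[{"claw":-1,"translation":[0,0,0],"turn":[0,0,0]}])

```text
clock: 10.4
tool_pos: [0.4876, -0.3439, 0.0549]
ee_rot: [-0.008, 0.705, 0.709, -0.0]
ft_force: [-0.4, 0.2, 0.1]
grip_width: 0.0189
```

Run:
```python
from h import *
go(.491,-.351,.0155)
f=cam("side"); b=f["img"][250:400,280:430]; b=cv2.resize(b,None,fx=3,fy=3)
g=cam("scene")["img"][240:390,400:550]; g=cv2.resize(g,None,fx=2.6,fy=3)[:,:350]
cv2.imwrite("pics/c5.png",np.hstack([g,b])[:,:,::-1])
```

```text
now [ 0.4876 -0.3439  0.0549] t [-0.019  0.01   0.098] turn [-0.0036 -0.0035  0.0015] grip 0.01892319119515653 clk 10.4
```

View pics/c5.png

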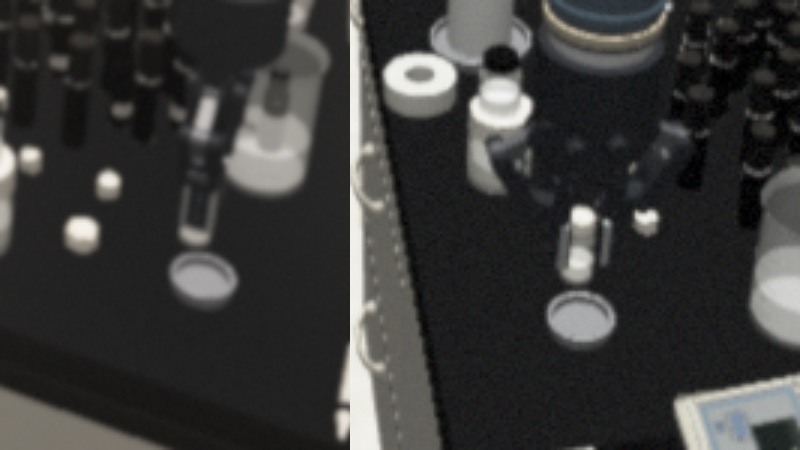

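jar_s hangs upright just above dish_s (dish at (203,277) left, (580,318) right). jar_l with jar_m still stands at (500,130). I correct the tilt and position, then set it down.

>>> move_arm(plan=[{"claw":-1,"translation":[-0.019,0.01,0],"turn":[-0.004,-0.004,0.001]},{"claw":-1,"translation":[-0.019,0.01,0.02],"turn":[-0.004,-0.004,0.001]},{"claw":-1,"translation":[-0.019,0.01,0.04],"turn":[-0.004,-0.004,0.001]},{"claw":-1,"translation":[-0.019,0.01,0.06],"turn":[-0.004,-0.004,0.001]},{"claw":-1,"translation":[-0.019,0.01,0.07],"turn":[-0.004,-0.004,0.001]}])

```text
clock: 10.92
tool_pos: [0.4911, -0.351, 0.0269]
ee_rot: [0.001, 0.707, 0.708, -0.0]
ft_force: [-0.2, 0.3, -1.3]
grip_width: 0.0193
```

>>> move_arm(plan=[{"claw":-1,"translation":[0,0,0],"turn":[0,0,0]},{"claw":-1,"translation":[0,0,0],"turn":[0,0,0]}])

```text
clock: 11.08
tool_pos: [0.4906, -0.3506, 0.0261]
ee_rot: [0.0, 0.707, 0.707, -0.0]
ft_force: [0.3, -0.2, -0.1]
grip_width: 0.0191
```

Run:
```python
from h import *
go(.491,-.351,.0155)
```

```text
now [ 0.4906 -0.3506  0.0261] t [-0.001  0.001  0.027] turn [0.     0.0001 0.0004] grip 0.019147500632470952 clk 11.0833
```

>>> move_arm(plan=[{"claw":-1,"translation":[0,0.001,0.01],"turn":[0,0,0]},{"claw":-1,"translation":[0,0.001,0.02],"turn":[0,0,0]},{"claw":-1,"translation":[0,0.001,0.026],"turn":[0,0,0]},{"claw":-1,"translation":[0,0.001,0.028],"turn":[0,0,0]},{"claw":-1,"translation":[0,0.001,0.028],"turn":[0,0,0]}])

```text
clock: 11.5
tool_pos: [0.4914, -0.351, 0.0191]
ee_rot: [0.001, 0.707, 0.708, -0.0]
ft_force: [-5.6, 3.4, 25.9]
grip_width: 0.0193
```

>>> move_arm(plan=[{"claw":-1,"translation":[0,0,0.001],"turn":[0,0,0]},{"claw":-1,"translation":[0,0,0.002],"turn":[0,0,0]}])

```text
clock: 11.67
tool_pos: [0.4921, -0.3517, 0.0196]
ee_rot: [0.002, 0.707, 0.708, -0.0]
ft_force: [-0.8, 0.2, 0.5]
grip_width: 0.0191
```

Run:
```python
from h import *
go(.491,-.351,.0155)
s,f=look(); a=cv2.resize(f["img"][260:420,230:410],None,fx=2,fy=2.5)
b=cam("side")["img"][310:390,310:400]; b=cv2.resize(b,(400,400),interpolation=cv2.INTER_CUBIC)
cv2.imwrite("pics/c6.png",np.hstack([a,b])[:,:,::-1])
for n in ("side","scene"):
  F=cam(n);C=cloud(F).reshape(-1,3); p=C[(abs(C[:,0]-.491)<.03)&(abs(C[:,1]+.351)<.03)&(C[:,2]<.1)]
  for z in np.arange(0,.08,.005):
    q=p[(p[:,2]>z)&(p[:,2]<z+.005)]
    if len(q)>4: print(n,z.round(3),len(q),np.percentile(q,3,0)[:2].round(3),np.percentile(q,97,0)[:2].round(3))
```

```text
now [ 0.4921 -0.3517  0.0196] t [ 0.002 -0.003  0.01 ] turn [0.001  0.0013 0.0005] grip 0.019125766914650302 clk 11.6667
side 0.0 122 [ 0.464 -0.376] [ 0.516 -0.329]
side 0.005 95 [ 0.471 -0.374] [ 0.512 -0.342]
side 0.01 24 [ 0.471 -0.366] [ 0.502 -0.353]
side 0.015 16 [ 0.482 -0.362] [ 0.503 -0.357]
side 0.02 28 [ 0.477 -0.365] [ 0.511 -0.357]
side 0.025 42 [ 0.472 -0.366] [ 0.514 -0.357]
side 0.03 53 [ 0.47  -0.366] [ 0.515 -0.352]
side 0.035 54 [ 0.47  -0.364] [ 0.514 -0.349]
side 0.04 45 [ 0.47  -0.364] [ 0.514 -0.35 ]
side 0.045 53 [ 0.471 -0.366] [ 0.514 -0.345]
side 0.05 77 [ 0.473 -0.365] [ 0.51  -0.343]
side 0.055 25 [ 0.47  -0.366] [ 0.513 -0.35 ]
side 0.06 34 [ 0.466 -0.368] [ 0.52  -0.349]
side 0.065 58 [ 0.464 -0.367] [ 0.52  -0.346]
side 0.07 61 [ 0.462 -0.366] [ 0.518 -0.345]
side 0.075 28 [ 0.469 -0.366] [ 0.515 -0.345]
scene 0.0 221 [ 0.463 -0.38 ] [ 0.517 -0.323]
scene 0.005 121 [ 0.467 -0.371] [ 0.507 -0.33 ]
scene 0.01 42 [ 0.468 -0.372] [ 0.501 -0.331]
scene 0.015 7 [ 0.476 -0.359] [ 0.48  -0.347]
scene 0.02 13 [ 0.472 -0.363] [ 0.503 -0.343]
scene 0.025 24 [ 0.468 -0.363] [ 0.507 -0.342]
scene 0.03 36 [ 0.466 -0.363] [ 0.503 -0.342]
scene 0.035 31 [ 0.468 -0.363] [ 0.502 -0.343]
scene 0.04 28 [ 0.467 -0.363] [ 0.504 -0.342]
scene 0.045 32 [ 0.467 -0.363] [ 0.502 -0.344]
scene 0.05 10 [ 0.466 -0.363] [ 0.503 -0.347]
scene 0.06 5 [ 0.47  -0.365] [ 0.482 -0.363]
scene 0.065 5 [ 0.47  -0.365] [ 0.513 -0.358]
```

View pics/c6.png

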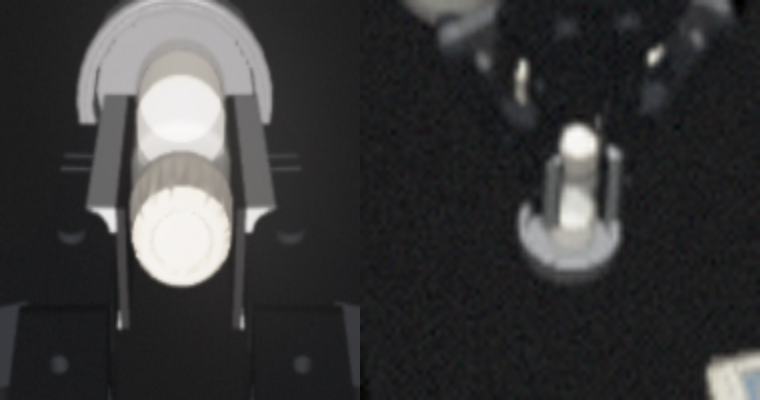

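jar_s stands inside dish_s near its centre, with its cap top at about z 0.055 (floor 0.003 + 52 mm), so it is on the floor. The vial just sat 5 mm lower in the grip than assumed. Release.

>>> move_arm(plan=[{"claw":0.2,"translation":[0,0,0],"turn":[0,0,0]},{"claw":0.2,"translation":[0,0,0],"turn":[0,0,0]},{"claw":0.2,"translation":[0,0,0],"turn":[0,0,0]},{"claw":0.2,"translation":[0,0,0],"turn":[0,0,0]},{"claw":0.2,"translation":[0,0,-0.03],"turn":[0,0,0]}])

```text
clock: 12.28
tool_pos: [0.4905, -0.3501, 0.0291]
ee_rot: [-0.001, 0.707, 0.708, -0.0]
ft_force: [-0.2, 0.3, -0.3]
grip_width: 0.0514
```

>>> move_arm(plan=[{"claw":0.2,"translation":[0,0,-0.1],"turn":[0,0,0]},{"claw":0.2,"translation":[0,0,-0.2],"turn":[0,0,0]},{"claw":0.2,"translation":[0,0,-0.3],"turn":[0,0,0]},{"claw":0.2,"translation":[0.05,-0.01,-0.38],"turn":[0,0,0]},{"claw":0.2,"translation":[0.12,-0.02,-0.4],"turn":[0,0,0]}])

```text
clock: 12.7
tool_pos: [0.4859, -0.3067, 0.1958]
ee_rot: [0.006, 0.707, 0.707, -0.0]
ft_force: [1.5, -0.1, 0.9]
grip_width: 0.0509
```

>>> move_arm(plan=[{"claw":0.2,"translation":[0.07,-0.015,0],"turn":[0,0,0]},{"claw":0.2,"translation":[0.14,-0.03,0],"turn":[0,0,0]},{"claw":0.2,"translation":[0.2,-0.045,0],"turn":[0,0,0]},{"claw":0.2,"translation":[0.24,-0.05,0],"turn":[0,0,0]},{"claw":0.2,"translation":[0.24,-0.05,0],"turn":[0,0,0]}])

```text
clock: 13.12
tool_pos: [0.4645, -0.2071, 0.1951]
ee_rot: [0.005, 0.707, 0.708, -0.0]
ft_force: [0.0, 0.6, -0.2]
grip_width: 0.0514
```

Run:
```python
from h import *
go(.464,-.1865,.13)
s,f=look("w7")
for n in ("side","scene"):
  F=cam(n);C=cloud(F).reshape(-1,3)
  for k,(x,y) in {"s":(.491,-.351),"pile":(.464,-.187)}.items():
   p=C[(abs(C[:,0]-x)<.03)&(abs(C[:,1]-y)<.03)]
   for a,b in ((.015,.04),(.042,.055),(.072,.112),(.113,.12)):
    q=p[(p[:,2]>a)&(p[:,2]<b)]
    if len(q)>5: print(n,k,a,len(q),circ(q[:,:2])[0].round(4),np.percentile(q,1,0).round(3),np.percentile(q,99,0).round(3))
```

```text
now [ 0.4645 -0.2071  0.1951] t [ 0.053 -0.002  0.162] turn [0.0022 0.0023 0.0005] grip 0.051434447068030895 clk 13.1167
side s 0.015 112 [ 0.4928 -0.3524] [ 0.483 -0.362  0.016] [ 0.503 -0.348  0.039]
side s 0.042 77 [ 0.4926 -0.3525] [ 0.485 -0.361  0.042] [ 0.5   -0.345  0.055]
side pile 0.015 208 [ 0.4671 -0.1879] [ 0.443 -0.213  0.016] [ 0.491 -0.185  0.04 ]
side pile 0.042 87 [ 0.4673 -0.1876] [ 0.443 -0.214  0.043] [ 0.489 -0.185  0.055]
side pile 0.072 250 [ 0.4651 -0.1895] [ 0.451 -0.203  0.072] [ 0.479 -0.176  0.112]
scene s 0.015 140 [ 0.4885 -0.3501] [ 0.478 -0.361  0.015] [ 0.492 -0.34   0.04 ]
scene s 0.042 89 [ 0.4899 -0.3491] [ 0.48  -0.358  0.042] [ 0.5   -0.34   0.055]
scene pile 0.015 273 [ 0.4636 -0.186 ] [ 0.439 -0.21   0.016] [ 0.469 -0.165  0.039]
scene pile 0.042 127 [ 0.4647 -0.1862] [ 0.44  -0.21   0.042] [ 0.468 -0.167  0.055]
scene pile 0.072 328 [ 0.4602 -0.1856] [ 0.446 -0.2    0.073] [ 0.474 -0.171  0.112]
scene pile 0.113 9 [ 0.4635 -0.1843] [ 0.454 -0.193  0.113] [ 0.471 -0.175  0.114]
```

View pics/w7.png

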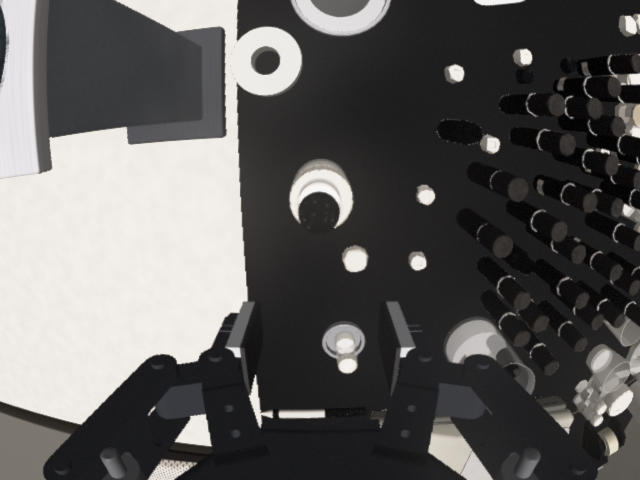

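jar_s stands in dish_s at (343,345) and jar_m's black cap is at (319,212) on jar_l's lid, still upright. Next: grip jar_m at (0.4635,-0.187).

>>> move_arm(plan=[{"claw":0.2,"translation":[0.03,-0.002,0],"turn":[0.002,0.002,0]},{"claw":0.2,"translation":[0.052,-0.002,0.03],"turn":[0.002,0.002,0]},{"claw":0.2,"translation":[0.052,-0.002,0.07],"turn":[0.002,0.002,0]},{"claw":0.2,"translation":[0.052,-0.002,0.1],"turn":[0.002,0.002,0]},{"claw":0.2,"translation":[0.052,-0.002,0.1],"turn":[0.002,0.002,0]}])

```text
clock: 13.68
tool_pos: [0.4657, -0.1909, 0.1528]
ee_rot: [0.001, 0.708, 0.707, -0.001]
ft_force: [-0.2, 0.0, -0.1]
grip_width: 0.0512
```

>>> move_arm(plan=[{"claw":0.2,"translation":[0,0,0],"turn":[0,0,0]}])

```text
clock: 13.77
tool_pos: [0.4659, -0.1913, 0.1525]
ee_rot: [0.0, 0.708, 0.706, -0.001]
ft_force: [0.4, 0.4, 0.1]
grip_width: 0.0512
```

Run:
```python
from h import *
go(.4635,-.187,.078)
```

```text
now [ 0.4659 -0.1913  0.1525] t [ 0.011 -0.006  0.186] turn [-0.0001  0.0005 -0.0007] grip 0.05124814782640399 clk 13.7667
```

>>> move_arm(plan=[{"claw":0.4,"translation":[0.011,-0.006,0],"turn":[0,0,-0.001]},{"claw":0.4,"translation":[0.011,-0.006,0.06],"turn":[0,0,-0.001]},{"claw":0.4,"translation":[0.011,-0.006,0.12],"turn":[0,0,-0.001]},{"claw":0.4,"translation":[0.011,-0.006,0.17],"turn":[0,0,-0.001]},{"claw":0.4,"translation":[0.011,-0.006,0.186],"turn":[0,0,-0.001]}])

```text
clock: 14.18
tool_pos: [0.4626, -0.1865, 0.0765]
ee_rot: [-0.001, 0.707, 0.707, -0.001]
ft_force: [0.3, 0.6, -0.9]
grip_width: 0.0601
```

>>> move_arm(plan=[{"claw":0.4,"translation":[0,0,0],"turn":[0,0,0]},{"claw":0.4,"translation":[0,0,0],"turn":[0,0,0]}])

```text
clock: 14.35
tool_pos: [0.4628, -0.1866, 0.0769]
ee_rot: [-0.001, 0.707, 0.707, -0.001]
ft_force: [0.0, -0.4, 1.1]
grip_width: 0.0601
```

Run:
```python
from h import *
go(.4635,-.187,.078); print(ctrl.sense()["ft_force"])
```

```text
now [ 0.4628 -0.1866  0.0769] t [-0.001  0.002 -0.003] turn [-0.0009 -0.0001  0.0001] grip 0.06011022110429624 clk 14.35
[ 0.01355906 -0.35428632  1.06300627]
```

>>> move_arm(plan=[{"claw":0,"translation":[0,0.001,-0.003],"turn":[0,0,0]},{"claw":-1,"translation":[0,0.001,-0.003],"turn":[0,0,0]},{"claw":-1,"translation":[0,0.001,-0.003],"turn":[0,0,0]},{"claw":-1,"translation":[0,0.001,-0.003],"turn":[0,0,0]},{"claw":-1,"translation":[0,0.001,-0.003],"turn":[0,0,0]}])

```text
clock: 14.77
tool_pos: [0.4643, -0.1873, 0.0799]
ee_rot: [0.001, 0.707, 0.707, -0.001]
ft_force: [-0.4, 0.7, 5.2]
grip_width: 0.0292
```

>>> move_arm(plan=[{"claw":-1,"translation":[0,0,0],"turn":[0,0,0]},{"claw":-1,"translation":[0,0,0],"turn":[0,0,0]},{"claw":-1,"translation":[0,0,0],"turn":[0,0,0]}])

```text
clock: 15.02
tool_pos: [0.4645, -0.1874, 0.0804]
ee_rot: [0.001, 0.707, 0.707, -0.0]
ft_force: [-0.3, 0.1, -0.4]
grip_width: 0.0291
```

>>> move_arm(plan=[{"claw":-1,"translation":[0,0,-0.03],"turn":[0,0,0]},{"claw":-1,"translation":[0,0,-0.08],"turn":[0,0,0]},{"claw":-1,"translation":[0,0,-0.14],"turn":[0,0,0]},{"claw":-1,"translation":[0,0,-0.2],"turn":[0,0,0]},{"claw":-1,"translation":[0,0,-0.24],"turn":[0,0,0]}])

```text
clock: 15.43
tool_pos: [0.4648, -0.1874, 0.1782]
ee_rot: [0.002, 0.707, 0.707, -0.0]
ft_force: [0.2, -1.1, -0.5]
grip_width: 0.0291
```

Run:
```python
from h import *
go(.483,.172,.17); s=ctrl.sense(); t=s["tool_pos"]
for n in ("side","scene"):
  F=cam(n);C=cloud(F).reshape(-1,3)
  p=C[(abs(C[:,0]-t[0])<.02)&(abs(C[:,1]-t[1])<.02)]
  print(n,np.histogram(p[:,2]-t[2],bins=np.arange(-.04,.05,.005)))
  p=C[(abs(C[:,0]-.464)<.03)&(abs(C[:,1]+.187)<.03)&(C[:,2]<.09)&(C[:,2]>.015)];print(circ(p[:,:2]),p[:,2].max())
```

```text
now [ 0.4648 -0.1874  0.1782] t [0.899 0.046 0.018] turn [0.0009 0.0011 0.0001] grip 0.029117179749350453 clk 15.4333
side (array([ 0,  0,  0,  0, 11, 28, 35, 30, 33, 37, 49, 46, 37, 51, 72, 14, 11]), array([-4.00000000e-02, -3.50000000e-02, -3.00000000e-02, -2.50000000e-02,
       -2.00000000e-02, -1.50000000e-02, -1.00000000e-02, -5.00000000e-03,
       -2.08166817e-17,  5.00000000e-03,  1.00000000e-02,  1.50000000e-02,
        2.00000000e-02,  2.50000000e-02,  3.00000000e-02,  3.50000000e-02,
        4.00000000e-02,  4.50000000e-02]))
(array([ 0.46625502, -0.19157512]), np.float64(0.019288570799477166)) 0.0666416673643051
scene (array([ 0,  0,  0,  0,  0, 27, 44, 34, 22, 19, 27, 32, 18, 20, 28, 21, 11]), array([-4.00000000e-02, -3.50000000e-02, -3.00000000e-02, -2.50000000e-02,
       -2.00000000e-02, -1.50000000e-02, -1.00000000e-02, -5.00000000e-03,
       -2.08166817e-17,  5.00000000e-03,  1.00000000e-02,  1.50000000e-02,
        2.00000000e-02,  2.50000000e-02,  3.00000000e-02,  3.50000000e-02,
        4.00000000e-02,  4.50000000e-02]))
(array([ 0.4610587 , -0.18730046]), np.float64(0.019331324885665333)) 0.0678227155884488
```

>>> move_arm(plan=[{"claw":-1,"translation":[0.06,0.003,0],"turn":[0.001,0.001,0]},{"claw":-1,"translation":[0.14,0.007,0],"turn":[0.001,0.001,0]},{"claw":-1,"translation":[0.22,0.011,0],"turn":[0.001,0.001,0]},{"claw":-1,"translation":[0.3,0.015,0],"turn":[0.001,0.001,0]},{"claw":-1,"translation":[0.38,0.02,0],"turn":[0.001,0.001,0]}])

```text
clock: 15.95
tool_pos: [0.4728, -0.0347, 0.1768]
ee_rot: [0.001, 0.707, 0.707, -0.0]
ft_force: [0.2, 0.0, 0.2]
grip_width: 0.029
```

>>> move_arm(plan=[{"claw":-1,"translation":[0.08,0.004,0],"turn":[0,0,0]},{"claw":-1,"translation":[0.16,0.008,0],"turn":[0,0,0]},{"claw":-1,"translation":[0.24,0.012,0],"turn":[0,0,0]},{"claw":-1,"translation":[0.32,0.016,0],"turn":[0,0,0]},{"claw":-1,"translation":[0.4,0.02,0],"turn":[0,0,0]}])

```text
clock: 16.37
tool_pos: [0.4798, 0.1268, 0.1751]
ee_rot: [0.0, 0.707, 0.707, -0.001]
ft_force: [0.9, 0.0, 0.2]
grip_width: 0.0291
```

>>> move_arm(plan=[{"claw":-1,"translation":[0.05,0.003,0],"turn":[0,0,0]},{"claw":-1,"translation":[0.08,0.003,0],"turn":[0,0,0]},{"claw":-1,"translation":[0.08,0.003,0],"turn":[0,0,0]},{"claw":-1,"translation":[0.08,0.003,0],"turn":[0,0,0]}])

```text
clock: 16.7
tool_pos: [0.4804, 0.1586, 0.1742]
ee_rot: [-0.0, 0.707, 0.707, -0.002]
ft_force: [-0.3, -0.4, 0.2]
grip_width: 0.029
```

Run:
```python
from h import *
go(.483,.172,.06)
```

```text
now [0.4804 0.1586 0.1742] t [0.034 0.008 0.285] turn [-0.0012  0.0009  0.0003] grip 0.02899890189090875 clk 16.7
```

>>> move_arm(plan=[{"claw":-1,"translation":[0.034,0.008,0.03],"turn":[-0.001,0.001,0]},{"claw":-1,"translation":[0.034,0.008,0.1],"turn":[-0.001,0.001,0]},{"claw":-1,"translation":[0.034,0.008,0.18],"turn":[-0.001,0.001,0]},{"claw":-1,"translation":[0.034,0.008,0.25],"turn":[-0.001,0.001,0]},{"claw":-1,"translation":[0.034,0.008,0.27],"turn":[-0.001,0.001,0]}])

```text
clock: 17.12
tool_pos: [0.4808, 0.1697, 0.0628]
ee_rot: [-0.002, 0.708, 0.707, -0.003]
ft_force: [-0.0, 1.4, -0.3]
grip_width: 0.0289
```

>>> move_arm(plan=[{"claw":-1,"translation":[0,0,0],"turn":[0,0,0]},{"claw":-1,"translation":[0,0,0],"turn":[0,0,0]}])

```text
clock: 17.28
tool_pos: [0.4805, 0.1684, 0.0625]
ee_rot: [-0.003, 0.708, 0.706, -0.004]
ft_force: [-0.8, -0.4, -0.2]
grip_width: 0.0287
```

Run:
```python
from h import *
go(.483,.172,.03)
s,f=look("w8")
t=s["tool_pos"]
F=cam("side");C=cloud(F).reshape(-1,3)
for a,b in ((.006,.013),(t[2]-.014,t[2]+.03)):
  q=C[(abs(C[:,0]-.483)<.035)&(abs(C[:,1]-.172)<.035)&(C[:,2]>a)&(C[:,2]<b)]; print(circ(q[:,:2]),len(q),np.percentile(q,2,0),np.percentile(q,98,0))
```

```text
now [0.4805 0.1684 0.0625] t [0.009 0.007 0.081] turn [-0.0031  0.0005 -0.001 ] grip 0.02869313318695574 clk 17.2833
(array([0.48303424, 0.1697415 ]), np.float64(0.026724646332422986)) 35 [0.45578747 0.14321473 0.00614648] [0.50437651 0.1979719  0.01042214]
(array([0.48209934, 0.16784531]), np.float64(0.017739428974327665)) 225 [0.45571318 0.15153251 0.04969583] [0.5088963  0.17200608 0.09187068]
```

View pics/w8.png

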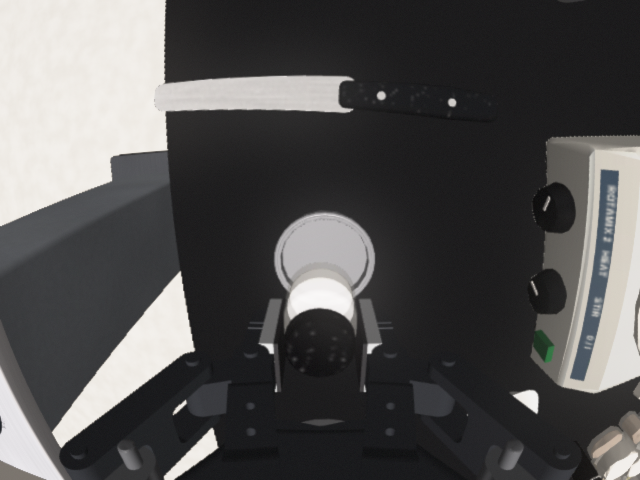

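dish_m's rim is at (325,256) and jar_m is held upright at (320,330), just short of it. I correct by a few mm and lower.

>>> move_arm(plan=[{"claw":-1,"translation":[0.008,0.006,0.0],"turn":[-0.003,0,-0.001]},{"claw":-1,"translation":[0.008,0.006,0.03],"turn":[-0.003,0,-0.001]},{"claw":-1,"translation":[0.008,0.006,0.06],"turn":[-0.003,0,-0.001]},{"claw":-1,"translation":[0.008,0.006,0.08],"turn":[-0.003,0,-0.001]},{"claw":-1,"translation":[0.008,0.006,0.085],"turn":[-0.003,0,-0.001]}])

```text
clock: 17.8
tool_pos: [0.4842, 0.1725, 0.0298]
ee_rot: [0.002, 0.707, 0.708, 0.001]
ft_force: [0.6, 0.5, 0.5]
grip_width: 0.0292
```

>>> move_arm(plan=[{"claw":-1,"translation":[0,0,0],"turn":[0,0,0]},{"claw":-1,"translation":[0,0,0],"turn":[0,0,0]}])

```text
clock: 17.97
tool_pos: [0.4846, 0.1727, 0.0303]
ee_rot: [0.002, 0.707, 0.708, 0.002]
ft_force: [0.4, -0.5, 0.5]
grip_width: 0.0293
```

Run:
```python
from h import *
go(.483,.171,.019)
```

```text
now [0.4846 0.1727 0.0303] t [-0.004 -0.004  0.028] turn [0.0017 0.0002 0.0004] grip 0.029254078739076875 clk 17.9667
```

>>> move_arm(plan=[{"claw":-1,"translation":[-0.003,-0.003,0.006],"turn":[0.002,0,0]},{"claw":-1,"translation":[-0.003,-0.003,0.012],"turn":[0.002,0,0]},{"claw":-1,"translation":[-0.003,-0.003,0.018],"turn":[0.002,0,0]},{"claw":-1,"translation":[-0.003,-0.003,0.022],"turn":[0.002,0,0]}])

```text
clock: 18.3
tool_pos: [0.4836, 0.1714, 0.0214]
ee_rot: [0.0, 0.707, 0.708, -0.0]
ft_force: [0.4, 0.1, -1.1]
grip_width: 0.0289
```

>>> move_arm(plan=[{"claw":-1,"translation":[0,0,0.002],"turn":[0,0,0]},{"claw":-1,"translation":[0,0,0.004],"turn":[0,0,0]}])

```text
clock: 18.47
tool_pos: [0.4835, 0.1714, 0.0196]
ee_rot: [-0.0, 0.707, 0.708, -0.001]
ft_force: [0.0, 0.5, -0.3]
grip_width: 0.0289
```

>>> move_arm(plan=[{"claw":-1,"translation":[0,0,0.002],"turn":[0,0,0]},{"claw":-1,"translation":[0,0,0.004],"turn":[0,0,0]}])

```text
clock: 18.63
tool_pos: [0.4835, 0.1716, 0.0193]
ee_rot: [0.0, 0.707, 0.708, -0.0]
ft_force: [-3.6, -0.7, 20.3]
grip_width: 0.0289
```

Run:
```python
from h import *
go(.483,.171,.019)
t=ctrl.sense()["tool_pos"]
for n in ("side","scene"):
  C=cloud(cam(n)).reshape(-1,3)
  q=C[(abs(C[:,0]-.483)<.014)&(abs(C[:,1]-.171)<.016)&(C[:,2]<.075)]; print(n,np.histogram(q[:,2],bins=np.arange(0,.08,.005))[0])
```

```text
now [0.4835 0.1716 0.0193] t [-0.001 -0.001  0.001] turn [-0.0002  0.0002  0.0004] grip 0.028863248962071715 clk 18.6333
side [ 7 10  6 12 14 10 18 13 13 22 16  1  0  0  0]
scene [23 14 19 11 11 13 16 16 12 17 13  6  0  0  2]
```

Contact at TCP z 0.0193, cap top about 0.054: jar_m is on the floor. Release, rise, and go to jar_l.

>>> move_arm(plan=[{"claw":1,"translation":[0,0,0],"turn":[0,0,0]},{"claw":1,"translation":[0,0,0],"turn":[0,0,0]},{"claw":1,"translation":[0,0,0],"turn":[0,0,0]},{"claw":1,"translation":[0,0,0],"turn":[0,0,0]},{"claw":1,"translation":[0,0,0],"turn":[0,0,0]}])

```text
clock: 19.15
tool_pos: [0.4834, 0.1716, 0.0191]
ee_rot: [-0.0, 0.707, 0.708, -0.0]
ft_force: [0.0, -0.2, 0.7]
grip_width: 0.0851
```

>>> move_arm(plan=[{"claw":1,"translation":[0,0,-0.08],"turn":[0,0,0]},{"claw":1,"translation":[0,0,-0.18],"turn":[0,0,0]},{"claw":1,"translation":[0,0,-0.28],"turn":[0,0,0]},{"claw":1,"translation":[0,0,-0.38],"turn":[0,0,0]},{"claw":1,"translation":[0,0,-0.44],"turn":[0,0,0]}])

```text
clock: 19.57
tool_pos: [0.4849, 0.1719, 0.1988]
ee_rot: [0.002, 0.707, 0.708, 0.002]
ft_force: [0.8, 0.1, -0.3]
grip_width: 0.085
```

>>> move_arm(plan=[{"claw":1,"translation":[-0.09,-0.005,0],"turn":[0,0,0]},{"claw":1,"translation":[-0.18,-0.01,0],"turn":[0,0,0]},{"claw":1,"translation":[-0.27,-0.015,0],"turn":[0,0,0]},{"claw":1,"translation":[-0.36,-0.02,0],"turn":[0,0,0]},{"claw":1,"translation":[-0.45,-0.025,0],"turn":[0,0,0]}])

```text
clock: 19.98
tool_pos: [0.4745, -0.0095, 0.1987]
ee_rot: [0.001, 0.706, 0.708, 0.001]
ft_force: [0.9, -0.9, 0.4]
grip_width: 0.0851
```

>>> move_arm(plan=[{"claw":1,"translation":[-0.09,-0.005,0],"turn":[0,0,0]},{"claw":1,"translation":[-0.18,-0.01,0],"turn":[0,0,0]},{"claw":1,"translation":[-0.27,-0.015,0],"turn":[0,0,0]},{"claw":1,"translation":[-0.36,-0.02,0],"turn":[0,0,0]},{"claw":1,"translation":[-0.36,-0.02,0],"turn":[0,0,0]}])

```text
clock: 20.4
tool_pos: [0.4679, -0.1601, 0.1989]
ee_rot: [0.004, 0.708, 0.706, 0.001]
ft_force: [1.3, -0.2, -0.6]
grip_width: 0.0855
```

Run:
```python
from h import *
go(.4645,-.187,.10)
for n in ("side","scene"):
  C=cloud(cam(n)).reshape(-1,3)
  for k,(x,y,a,b) in {"m":(.483,.171,.015,.05),"l":(.464,-.187,.01,.066),"xl":(.483,-.007,.03,.09)}.items():
    q=C[(abs(C[:,0]-x)<.032)&(abs(C[:,1]-y)<.032)&(C[:,2]>a)&(C[:,2]<b)]; print(n,k,len(q),circ(q[:,:2]),np.percentile(q,2,0).round(3),np.percentile(q,98,0).round(3))
```

```text
now [ 0.4679 -0.1601  0.1989] t [-0.066 -0.01   0.247] turn [ 0.0022  0.0013 -0.0012] grip 0.08548741963980609 clk 20.4
side m 88 (array([0.48470769, 0.16860106]), np.float64(0.011686248446303026)) [0.471 0.155 0.016] [0.501 0.179 0.05 ]
side l 609 (array([ 0.46615786, -0.19179443]), np.float64(0.019232790182363544)) [ 0.443 -0.212  0.012] [ 0.488 -0.171  0.065]
side xl 441 (array([ 0.4839118 , -0.00656843]), np.float64(0.026235054830490507)) [ 0.457 -0.035  0.031] [ 0.509 -0.007  0.089]
scene m 198 (array([0.47953306, 0.17205   ]), np.float64(0.01169808896344565)) [0.465 0.158 0.016] [0.489 0.185 0.05 ]
scene l 793 (array([ 0.46079413, -0.18734488]), np.float64(0.019234142492378686)) [ 0.44  -0.21   0.011] [ 0.482 -0.166  0.066]
scene xl 663 (array([ 0.48067653, -0.00425836]), np.float64(0.02618591431449262)) [ 0.453 -0.032  0.031] [0.489 0.017 0.089]
```

>>> move_arm(plan=[{"claw":1,"translation":[-0.05,-0.01,0],"turn":[0.002,0.001,-0.001]},{"claw":1,"translation":[-0.066,-0.01,0.06],"turn":[0.002,0.001,-0.001]},{"claw":1,"translation":[-0.066,-0.01,0.14],"turn":[0.002,0.001,-0.001]},{"claw":1,"translation":[-0.066,-0.01,0.2],"turn":[0.002,0.001,-0.001]},{"claw":1,"translation":[-0.066,-0.01,0.23],"turn":[0.002,0.001,-0.001]}])

```text
clock: 20.92
tool_pos: [0.461, -0.1784, 0.1038]
ee_rot: [-0.005, 0.706, 0.708, -0.0]
ft_force: [0.0, 0.4, 0.1]
grip_width: 0.0853
```

>>> move_arm(plan=[{"claw":1,"translation":[0,0,0],"turn":[0,0,0]},{"claw":1,"translation":[0,0,0],"turn":[0,0,0]}])

```text
clock: 21.08
tool_pos: [0.4599, -0.1761, 0.1029]
ee_rot: [-0.007, 0.705, 0.709, -0.0]
ft_force: [0.3, 0.6, 0.1]
grip_width: 0.0855
```

Run:
```python
from h import *
go(.4645,-.1875,.022)
```

```text
now [ 0.4599 -0.1761  0.1029] t [-0.03   0.014  0.202] turn [-0.0035 -0.0032  0.0016] grip 0.08550649140560722 clk 21.0833
```

>>> move_arm(plan=[{"claw":1,"translation":[-0.03,0.014,0.0],"turn":[-0.003,-0.003,0.001]},{"claw":1,"translation":[-0.03,0.014,0.06],"turn":[-0.003,-0.003,0.001]},{"claw":1,"translation":[-0.03,0.014,0.12],"turn":[-0.003,-0.003,0.001]},{"claw":1,"translation":[-0.03,0.014,0.18],"turn":[-0.003,-0.003,0.001]},{"claw":1,"translation":[-0.03,0.014,0.2],"turn":[-0.003,-0.003,0.001]}])

```text
clock: 21.5
tool_pos: [0.4649, -0.1875, 0.0216]
ee_rot: [-0.001, 0.706, 0.708, -0.0]
ft_force: [-0.8, -0.3, -0.4]
grip_width: 0.0851
```

>>> move_arm(plan=[{"claw":1,"translation":[0,0,0],"turn":[0,0,0]},{"claw":1,"translation":[0,0,0],"turn":[0,0,0]}])

```text
clock: 21.67
tool_pos: [0.4657, -0.188, 0.0221]
ee_rot: [-0.0, 0.706, 0.708, -0.0]
ft_force: [-0.1, -0.3, 0.7]
grip_width: 0.0856
```

Run:
```python
from h import *
go(.4645,-.1875,.022)
```

```text
now [ 0.4657 -0.188   0.0221] t [ 0.001 -0.003  0.   ] turn [-0.0002  0.      0.0007] grip 0.08563290200754786 clk 21.6667
```

Close on jar_l and lift a little.

>>> move_arm(plan=[{"claw":-1,"translation":[0.001,-0.003,0],"turn":[0,0,0]},{"claw":-1,"translation":[0.001,-0.003,0],"turn":[0,0,0]},{"claw":-1,"translation":[0.001,-0.003,0],"turn":[0,0,0]},{"claw":-1,"translation":[0.001,-0.003,0],"turn":[0,0,0]},{"claw":-1,"translation":[0.001,-0.003,0],"turn":[0,0,0]}])

```text
clock: 22.08
tool_pos: [0.4653, -0.188, 0.0238]
ee_rot: [0.001, 0.706, 0.708, -0.0]
ft_force: [-0.6, -0.2, 7.4]
grip_width: 0.0447
```

>>> move_arm(plan=[{"claw":-1,"translation":[0,0,0],"turn":[0,0,0]},{"claw":-1,"translation":[0,0,0],"turn":[0,0,0]},{"claw":-1,"translation":[0,0,0],"turn":[0,0,0]},{"claw":-1,"translation":[0,0,0],"turn":[0,0,0]}])

```text
clock: 22.42
tool_pos: [0.4653, -0.1881, 0.0238]
ee_rot: [0.001, 0.706, 0.708, -0.0]
ft_force: [0.1, -0.0, 1.3]
grip_width: 0.0443
```

>>> move_arm(plan=[{"claw":-1,"translation":[0,0,-0.04],"turn":[0,0,0]},{"claw":-1,"translation":[0,0,-0.1],"turn":[0,0,0]},{"claw":-1,"translation":[0,0,-0.18],"turn":[0,0,0]},{"claw":-1,"translation":[0,0,-0.26],"turn":[0,0,0]},{"claw":-1,"translation":[0,0,-0.34],"turn":[0,0,0]}])

```text
clock: 22.83
tool_pos: [0.4644, -0.1874, 0.1606]
ee_rot: [0.0, 0.706, 0.708, -0.0]
ft_force: [1.0, -0.5, -1.9]
grip_width: 0.0448
```

Run:
```python
from h import *
go(.477,.3625,.17); t=ctrl.sense()["tool_pos"]
s,f=look(); cv2.imwrite("pics/w9.png",f["img"][:,:,::-1])
C=cloud(cam("side")).reshape(-1,3)
p=C[(abs(C[:,0]-t[0])<.024)&(abs(C[:,1]-t[1])<.03)&(C[:,2]<t[2]+.06)]
print(np.histogram(p[:,2]-t[2],bins=np.arange(-.05,.06,.005))[0])
```

```text
now [ 0.4644 -0.1874  0.1606] t [ 1.375  0.035 -0.024] turn [0.     0.0002 0.0007] grip 0.04476794545148731 clk 22.8333
[  0   0   0   0   0   0  29  42  46  41  43  38  53  54  44  35  49  50
  97 136   5]
```

View pics/w9.png

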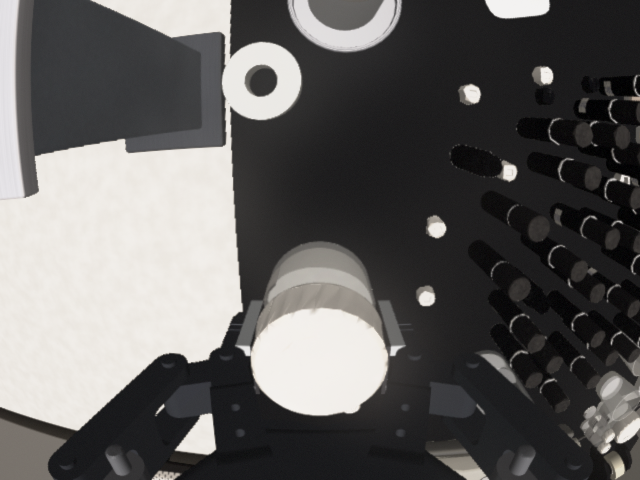

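jar_l is gripped and level, its lid at (320,360). Its bottom is about 0.14, above jar_xl's top. I carry it to dish_l.

>>> move_arm(plan=[{"claw":-1,"translation":[0.06,0.002,-0.02],"turn":[0,0,0]},{"claw":-1,"translation":[0.14,0.004,-0.02],"turn":[0,0,0]},{"claw":-1,"translation":[0.23,0.006,-0.02],"turn":[0,0,0]},{"claw":-1,"translation":[0.32,0.008,-0.02],"turn":[0,0,0]},{"claw":-1,"translation":[0.41,0.01,-0.02],"turn":[0,0,0]}])

```text
clock: 23.35
tool_pos: [0.4703, -0.024, 0.17]
ee_rot: [0.005, 0.707, 0.708, 0.0]
ft_force: [1.1, 0.2, -0.0]
grip_width: 0.0448
```

>>> move_arm(plan=[{"claw":-1,"translation":[0.09,0.002,0],"turn":[0,0,0]},{"claw":-1,"translation":[0.18,0.004,0],"turn":[0,0,0]},{"claw":-1,"translation":[0.27,0.006,0],"turn":[0,0,0]},{"claw":-1,"translation":[0.36,0.008,0],"turn":[0,0,0]},{"claw":-1,"translation":[0.45,0.01,0],"turn":[0,0,0]}])

```text
clock: 23.77
tool_pos: [0.4729, 0.1577, 0.1676]
ee_rot: [0.005, 0.707, 0.708, -0.001]
ft_force: [-0.2, -1.1, -1.7]
grip_width: 0.0446
```

>>> move_arm(plan=[{"claw":-1,"translation":[0.09,0.002,0],"turn":[0,0,0]},{"claw":-1,"translation":[0.18,0.004,0],"turn":[0,0,0]},{"claw":-1,"translation":[0.27,0.006,0],"turn":[0,0,0]},{"claw":-1,"translation":[0.34,0.008,0],"turn":[0,0,0]},{"claw":-1,"translation":[0.38,0.01,0],"turn":[0,0,0]}])

```text
clock: 24.18
tool_pos: [0.4756, 0.3127, 0.1651]
ee_rot: [0.004, 0.706, 0.709, -0.001]
ft_force: [-0.5, -0.4, -1.1]
grip_width: 0.0446
```

>>> move_arm(plan=[{"claw":-1,"translation":[0.05,0,0],"turn":[0,0,0]},{"claw":-1,"translation":[0.06,0,0],"turn":[0,0,0]},{"claw":-1,"translation":[0.06,0,0],"turn":[0,0,0]}])

```text
clock: 24.43
tool_pos: [0.4745, 0.3376, 0.1634]
ee_rot: [0.004, 0.705, 0.709, -0.002]
ft_force: [1.0, -0.5, -1.2]
grip_width: 0.0444
```

Run:
```python
from h import *
go(.477,.3625,.07)
for n in ("side","scene"):
  C=cloud(cam(n)).reshape(-1,3)
  q=C[(abs(C[:,0]-.477)<.05)&(abs(C[:,1]-.361)<.05)&(C[:,2]>.006)&(C[:,2]<.013)]; print(n,len(q),circ(q[:,:2]))
```

```text
now [0.4745 0.3376 0.1634] t [0.064 0.006 0.233] turn [0.0007 0.0025 0.0021] grip 0.04444534720381602 clk 24.4333
side 54 (array([0.47576511, 0.36136524]), np.float64(0.0345463315609359))
scene 76 (array([0.47335919, 0.36374183]), np.float64(0.03467974645911424))
```

>>> move_arm(plan=[{"claw":-1,"translation":[0.04,0.003,0],"turn":[0.001,0.002,0.002]},{"claw":-1,"translation":[0.064,0.003,0.05],"turn":[0.001,0.002,0.002]},{"claw":-1,"translation":[0.064,0.003,0.12],"turn":[0.001,0.002,0.002]},{"claw":-1,"translation":[0.064,0.003,0.19],"turn":[0.001,0.002,0.002]},{"claw":-1,"translation":[0.064,0.003,0.22],"turn":[0.001,0.002,0.002]}])

```text
clock: 24.95
tool_pos: [0.4744, 0.3593, 0.0725]
ee_rot: [-0.001, 0.708, 0.706, -0.004]
ft_force: [0.4, -0.0, -1.6]
grip_width: 0.0448
```

>>> move_arm(plan=[{"claw":-1,"translation":[0,0,0],"turn":[0,0,0]},{"claw":-1,"translation":[0,0,0],"turn":[0,0,0]}])

```text
clock: 25.12
tool_pos: [0.474, 0.3585, 0.0718]
ee_rot: [-0.001, 0.709, 0.705, -0.005]
ft_force: [0.2, -0.5, -1.0]
grip_width: 0.0443
```

Run:
```python
from h import *
go(.4755,.3625,.036)
```

```text
now [0.474  0.3585 0.0718] t [0.011 0.004 0.089] turn [-0.0027  0.0018 -0.0015] grip 0.04434554749967158 clk 25.1167
```

>>> move_arm(plan=[{"claw":-1,"translation":[0.011,0.004,0],"turn":[-0.003,0.002,-0.002]},{"claw":-1,"translation":[0.011,0.004,0.03],"turn":[-0.003,0.002,-0.002]},{"claw":-1,"translation":[0.011,0.004,0.06],"turn":[-0.003,0.002,-0.002]},{"claw":-1,"translation":[0.011,0.004,0.08],"turn":[-0.003,0.002,-0.002]},{"claw":-1,"translation":[0.011,0.004,0.085],"turn":[-0.003,0.002,-0.002]}])

```text
clock: 25.53
tool_pos: [0.4742, 0.3621, 0.036]
ee_rot: [-0.0, 0.707, 0.708, -0.001]
ft_force: [-0.9, -0.8, -1.5]
grip_width: 0.0444
```

>>> move_arm(plan=[{"claw":-1,"translation":[0,0,0],"turn":[0,0,0]},{"claw":-1,"translation":[0,0,0],"turn":[0,0,0]}])

```text
clock: 25.7
tool_pos: [0.4737, 0.3619, 0.0354]
ee_rot: [-0.001, 0.707, 0.708, -0.002]
ft_force: [0.0, 0.7, -1.1]
grip_width: 0.0449
```

Run:
```python
from h import *
go(.4755,.3625,.0265)
b=cam("side")["img"][140:240,260:360]; g=cam("scene")["img"][190:290,120:220]
cv2.imwrite("pics/c10.png",cv2.resize(np.hstack([g,b]),None,fx=3.5,fy=3.5)[:,:,::-1])
```

```text
now [0.4737 0.3619 0.0354] t [0.002 0.005 0.022] turn [-0.001   0.0005  0.0005] grip 0.0449018615740273 clk 25.7
```

View pics/c10.png

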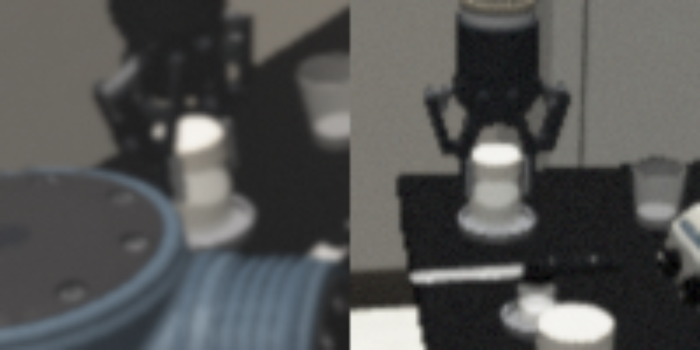

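Both crops show jar_l upright above or inside dish_l (dish at (497,217) right). Lower slowly to contact.

>>> move_arm(plan=[{"claw":-1,"translation":[0.002,0.004,0.006],"turn":[-0.001,0,0]},{"claw":-1,"translation":[0.002,0.004,0.012],"turn":[-0.001,0,0]},{"claw":-1,"translation":[0.002,0.004,0.018],"turn":[-0.001,0,0]},{"claw":-1,"translation":[0.002,0.004,0.021],"turn":[-0.001,0,0]}])

```text
clock: 26.13
tool_pos: [0.4758, 0.3629, 0.0274]
ee_rot: [0.001, 0.707, 0.708, 0.0]
ft_force: [-1.1, 0.3, -0.1]
grip_width: 0.0446
```

>>> move_arm(plan=[{"claw":-1,"translation":[0,0,0.002],"turn":[0,0,0]},{"claw":-1,"translation":[0,0,0.003],"turn":[0,0,0]}])

```text
clock: 26.3
tool_pos: [0.4757, 0.3629, 0.0268]
ee_rot: [0.001, 0.706, 0.708, 0.0]
ft_force: [-0.9, -1.7, 5.6]
grip_width: 0.0447
```

Contact at 0.0268, which is the grasp height plus the 3 mm floor. Release and rise.

>>> move_arm(plan=[{"claw":1,"translation":[0,0,0],"turn":[0,0,0]},{"claw":1,"translation":[0,0,0],"turn":[0,0,0]},{"claw":1,"translation":[0,0,0],"turn":[0,0,0]},{"claw":1,"translation":[0,0,0],"turn":[0,0,0]},{"claw":1,"translation":[0,0,0],"turn":[0,0,0]}])

```text
clock: 26.72
tool_pos: [0.4758, 0.3629, 0.0268]
ee_rot: [0.001, 0.706, 0.708, 0.0]
ft_force: [0.6, 0.3, -0.8]
grip_width: 0.0855
```

>>> move_arm(plan=[{"claw":1,"translation":[0,0,-0.08],"turn":[0,0,0]},{"claw":1,"translation":[0,0,-0.18],"turn":[0,0,0]},{"claw":1,"translation":[0,0,-0.28],"turn":[0,0,0]},{"claw":1,"translation":[0,0,-0.38],"turn":[0,0,0]},{"claw":1,"translation":[0,0,-0.46],"turn":[0,0,0]}])

```text
clock: 27.13
tool_pos: [0.476, 0.3634, 0.2138]
ee_rot: [0.001, 0.706, 0.708, 0.001]
ft_force: [0.7, 0.4, 1.0]
grip_width: 0.0851
```

>>> move_arm(plan=[{"claw":1,"translation":[0,0,0],"turn":[0,0,0]},{"claw":1,"translation":[0,0,0],"turn":[0,0,0]},{"claw":1,"translation":[0,0,0],"turn":[0,0,0]}])

```text
clock: 27.38
tool_pos: [0.4753, 0.363, 0.2132]
ee_rot: [0.001, 0.706, 0.708, 0.001]
ft_force: [-0.4, -0.1, -0.7]
grip_width: 0.0853
```

Run:
```python
from h import *
go(.4755,.3625,.2)
P={"xl":(.483,-.0075,.044,.0285,.103),"l":(.4755,.3625,.036,.025,.069),"m":(.483,.171,.028,.016,.053),"s":(.491,-.351,.022,.011,.055)}
for n in ("side","scene"):
  F=cam(n);C=cloud(F).reshape(-1,3)
  for k,(x,y,R,r,h) in P.items():
    o=[]
    for a,b,w in ((.006,.0125,R+.008),(.018,h*.8,r+.01),(h-.003,h+.004,r+.008)):
      q=C[(np.hypot(C[:,0]-x,C[:,1]-y)<w)&(C[:,2]>a)&(C[:,2]<b)]; o.append((circ(q[:,:2])[0].round(4) if b<h else q.mean(0).round(4)) if len(q)>6 else None)
    q=C[(np.hypot(C[:,0]-x,C[:,1]-y)<r+.01)]; print(n,k,"rim",o[0],"body",o[1],"top",o[2],"zmax",np.percentile(q[:,2],98).round(4))
  if n=="side": A=F["img"][150:390,250:410]
s,f=look(); print("lid l",blob(f,s,(325,215),225,255,.069)); W=cv2.resize(f["img"],(400,300))
cv2.imwrite("pics/end.png",np.hstack([cv2.resize(A,(400,600)),np.vstack([W,cv2.resize(F["img"],(400,300))])])[:,:,::-1])
```

```text
now [0.4753 0.363  0.2132] t [-0.001  0.     0.033] turn [0.0008 0.0001 0.0006] grip 0.08533315273148784 clk 27.3833
side xl rim [ 0.485  -0.0075] body [ 0.484  -0.0063] top [ 0.4792 -0.0118  0.1007] zmax 0.0999
side l rim [0.4755 0.3613] body [0.4759 0.3604] top [0.4773 0.3599 0.0674] zmax 0.4747
side m rim [0.4776 0.1709] body [0.485  0.1702] top [0.4856 0.1705 0.0513] zmax 0.0521
side s rim [ 0.4918 -0.3524] body [ 0.4929 -0.352 ] top [ 0.4918 -0.3513  0.0529] zmax 0.0531
scene xl rim [ 0.4828 -0.0065] body [ 0.4809 -0.0041] top [ 0.4772 -0.005   0.1008] zmax 0.1009
scene l rim [0.4765 0.3527] body [0.4722 0.3619] top [0.4724 0.3632 0.0673] zmax 0.484
scene m rim [0.4813 0.1714] body [0.48   0.1722] top [0.48   0.174  0.0515] zmax 0.0524
scene s rim [ 0.4892 -0.3506] body [ 0.4893 -0.3499] top [ 0.4901 -0.3496  0.0537] zmax 0.0543
lid l (array([0.4759, 0.3661]), np.float64(0.0228), 'minenc', 0.476, 0.3663, 0.0233)
```

View pics/end.png

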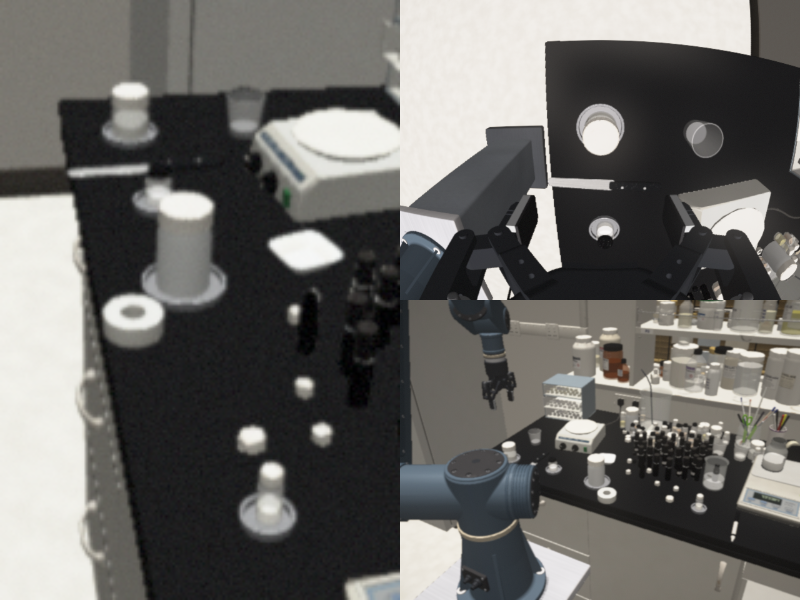

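All four jars stand upright in their dishes: jar_l (130,115), jar_m (158,190), jar_xl (185,245) and jar_s (268,500) in the left panel. The gripper is clear, so I hand in.

```bash
python3 -c "
from workcell import ctrl
print(ctrl.hand_in(), ctrl.sense()['clock'])"
```

```text
the job is handed in; nothing more can be done
the job is handed in; nothing more can be done
```

All four jars are standing in their own dishes and the job is handed in, at about 27.5 s on the clock. The hand-in gives no verdict.

I moved jar_xl from dish_l to dish_xl first. Then I took the pile apart from the top: jar_s to dish_s, jar_m to dish_m and jar_l to dish_l.

**Last checks, side and scene cameras plus the wrist view:**
- **Position:** each jar is within about 3 mm of its dish's centre, against limits of 10 to 14 mm.
- **Height:** the jar tops read about 0.101, 0.067, 0.052 and 0.053 m for xl, l, m and s, which fits each jar standing on its 3 mm dish floor.
- **Upright:** all four look upright in the pictures. I did not measure the tilt angle.
- **Robot:** the gripper was open and clear at z = 0.21 m.

**What disagreed:**
- **Camera offset:** the cameras differ from each other by 2 to 5 mm, for example in y between the wrist and fixed cameras. That is inside the tolerances.
- **Rim fits:** two of the final rim fits were thrown off by the jar bodies: jar_l from the scene camera (about 9 mm in y) and jar_m from the side camera (about 7 mm in x). For those two dishes I used the earlier unobstructed measurements.
- **Early contact:** jar_s met its dish floor about 5 mm sooner than I had calculated, giving a brief wrist force of 26 N (limit 120 N). jar_m set down with about 20 N.

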